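Rack two digested tubes, then show the sample to the inspection camera

TASK

The digestion is finished: take the white-capped blank out of the heater and stand it fully down in hole 1 of the yellow cooling rack, then the blue-capped control in hole 2, easing each one to the bottom before you let go and keeping all tubes upright. Then lift out the orange-capped sample by its cap and hold it up to the inspection camera, upright and still, its middle at the height of the lens and half-way between the lens and the lit panel. Finish while still holding it there; leave the green-capped tube in the heater, do not knock the camera stand and disturb nothing else.

Things in the scene. Friction and masses are not known exactly. Their poses are not given: they have to be found in the camera images.
- heater: cream block heater, fixed, 285 mm (x) x 170 mm (y) x 95 mm high, origin under its centre, x from its display front towards its back. Four wells in an aluminium block in one row along x, 52 mm apart, each 32.5 mm wide and 60 mm deep; well centres at x = -63, -11, 41 and 93 mm, y = 0
- blank_mid (a point): middle of the white-capped tube (the blank): point on its axis half-way up its 115 mm height, z up its axis; the cap is the top 16 mm, ribbed, 36 mm across; the 30 mm translucent tube below it has a chamfered flat foot; about 65 g (45 to 90 g). It starts upright in one of the heater's four wells (any one), with its foot 60 mm below the block's top, so 55 mm stands out
- control_mid (a point): middle of the blue-capped tube (the control): point on its axis half-way up its 115 mm height, z up its axis; the cap is the top 16 mm, ribbed, 36 mm across; the 30 mm translucent tube below it has a chamfered flat foot; about 65 g (45 to 90 g). It starts upright in one of the heater's four wells (any one), with its foot 60 mm below the block's top, so 55 mm stands out
- sample_mid (a point): middle of the orange-capped tube (the sample): point on its axis half-way up its 115 mm height, z up its axis; the cap is the top 16 mm, ribbed, 36 mm across; the 30 mm translucent tube below it has a chamfered flat foot; about 65 g (45 to 90 g). It starts upright in one of the heater's four wells (any one), with its foot 60 mm below the block's top, so 55 mm stands out
- spare_mid (a point): middle of the green-capped tube (another sample, which stays in the heater): point on its axis half-way up its 115 mm height, z up its axis; the cap is the top 16 mm, ribbed, 36 mm across; the 30 mm translucent tube below it has a chamfered flat foot; about 65 g (45 to 90 g). It starts upright in one of the heater's four wells (any one), with its foot 60 mm below the block's top, so 55 mm stands out
- rack: yellow cooling rack, fixed, 220 mm (x) x 66 mm (y) x 67 mm high, origin under its centre; four holes in one row along x, 52 mm apart, each 33.5 mm wide and 45 mm deep. One to four black dots beside each hole give its number; hole 1 is the end nearest the robot
- rack_hole1 (a point): centre of the mouth of hole 1 (one dot), level with the rack's top, 67 mm above the bench; hole 45 mm deep, so the middle of a tube fully down is 12.5 mm above this point; axes as the rack's
- rack_hole2 (a point): centre of the mouth of hole 2 (two dots), 52 mm from hole 1; otherwise as rack_hole1
- stand: inspection stand, fixed: dark base plate 140 mm (x) x 370 mm (y) x 12 mm thick; upright lit white panel 180 mm wide, its face at y = +120 mm, its top 202 mm above the bench; camera post at y = -200 mm, 200 mm high. Origin on the bench, below the viewing point; y from the camera to the panel
- camera_head: grey camera 46 mm wide and 44 mm high, clamped on the stand's post at a height that differs from day to day (lens 130 to 170 mm above the bench), looking level along the stand's +y. Origin at the viewing point (see view_point), axes as the stand's
- lens (a point): centre of the camera's lens face, 120 mm from the viewing point towards the camera
- view_point (a point): viewing point in the air, at lens height, half-way between lens face and panel (120 mm from each), centred; axes: y from lens to panel, z up
- reagent: brown reagent jar with a black cap, 70 mm wide, 155 mm high, loose, origin under its centre; a bystander
- beaker: glass beaker, 70 mm wide, 90 mm high, loose, origin under its centre; a bystander
- wash_bottle: white wash bottle with a grey cap and a bent spout, 68 mm wide, 183 mm high, loose, origin under its centre; a bystander

How it is judged:
By the outcome, as a careful person would: the job done as asked, in the order asked, and still so for the second after the job is handed in, while the arm keeps its last pose, push and grip.
It also fails if it takes over 72 s, if anything falls off the work surface, if the arm or the gripper's body presses on something with over 40 N, if the wrist force passes 120 N, or if a joint passes its speed limit or range.

ROBOT

A 6-joint arm with a two-finger parallel gripper is mounted at the origin on the work surface. World frame = base frame: x ahead of the robot, y to its left, z up, the work surface at z = 0. Lengths are in mm, angles in degrees, forces in N, time in s.
With the tool pointing down it reaches from about 300 to 850 mm from the base axis. Payload 4.2 kg.
Tool frame: the origin (TCP) lies midway between the tips of the shut fingers; the grasp point (between the pads) lies env.grip_depth behind it (env.grip_depth is the distance from the TCP to the grasp point, in mm); z points along the fingers, y is the direction in which the jaws open and shut (so a half turn about z gives the same grasp; the last joint's range is limited). The gripper opens to 91 mm and grips with 3 to 60 N. Pads are 32 mm wide; open, the fingers measure 118 mm over their backs; the gripper's body (76 mm by 178 mm) begins 60 mm behind the grasp point.
Start: joints at [64.229, 18.312, 89.639, -0, 72.044, -1.146], TCP at [239.6, 522.719, 213.976] pointing down, gripper open.
Joint ranges: [-177.97, 177.97], [-48.28, 115.42], [12.27, 149.76], [-77.06, 257.06], [2.81, 150.46], [-146.56, 146.56]. Speed limits (degrees/s): [147.25, 147.25, 180, 180, 180, 180].

INTERFACE

Orientations are given as [roll, pitch, yaw] about the fixed x, y, z axes, in that order (R = Rz(yaw) Ry(pitch) Rx(roll)).
In Python, from workcell import env, cams, spotter gives the robot as it stands.
- The arm moves only by the tool apply_moves, never from a script. Its argument "plan" is a list of rows, each an object with "jaw": the closure, from 0 (fully open) to 1 (shut); "delta_pos": the shift along the tool's x, y, z in mm, a list of three; "spin": the turn about the tool's z in rad. In form: [{"jaw": jaw, "delta_pos": [dx, dy, dz], "spin": spin}, ...]. A call has exactly 8 rows; each row is the pose to reach, as a shift and turn from the pose measured when the call began, along the tool's axes at that moment; what a row does not reach only later rows make up. A row lasts 1/8 s, in which the tool goes at most 62.5 mm and 10.7 degrees, less where a joint would pass 70% of its speed; a pose out of reach is approached as far as the arm can. A call with a gripper value outside its range is refused whole. The fingers move at their own pace and stop on an object; "squeeze" is the grip in N (left out, the last holds). Time passes only in rows, so rows that repeat a pose let the fingers close, or fill a call up. It gives the time, the measured TCP pose, the force and the opening at its end, in the units of the state.
- env.state(): the state, without advancing time (a new reading comes with each control period).
- cams.grab_frame(name): name is "scene" or "top"; returns the picture (420x560x3 uint8, red, green, blue); there is no depth.
- cams.calibration(name): a dict with "camera_matrix" (3x3 intrinsics, pixels), "k1" (the pictures are not rectified: a ray, as slopes to the right and down, at radius r is drawn at 1 + k1 r^2 times it, then the intrinsics apply), "rvec" (rotation vector, rad) and "tvec" (3), from world to camera coordinates, as OpenCV has them. Camera axes: x right, y down, z forward; pixel columns grow to the right and rows downward; lengths in mm; the calibration is good to about 2 mm. A picture is of the moment at which its call begins. calibration takes no time and is no camera call.
- env.job_done(): hands the job in, once; it reports no verdict.
Trained networks look in the newest picture that a camera, given by its name, has taken for a name from the list of things; names that differ only in an ending like _2 or _b are one class to them, and where a whole thing is asked for, a point or a joint stands for the part that bears it (a point fixed in the world has none). Each returns a list of dicts, best first, with "confidence" (0 to 1); they miss things now and then, are a little off and sometimes report something else, mostly with a low value. They report only what shows in the picture. A call takes as long as a camera call.
- spotter.masks_of(camera, target): "region" (420x560 bool, what is visible of it) and "extent" ([left, top, right, bottom] in pixels, round what is visible of it).
The state is a dict: "time_s": time; "qpos": joint angles; "qvel": joint speeds; "effort": joint torques, N m; "ee_pos": TCP position; "ee_rot": TCP orientation; "force": force on the tool from outside, world axes, zero at the start; "torque": the same for the moment, N m; "gripper_width": finger opening in mm.
Only numpy, scipy, OpenCV 4.12 (cv2) and the standard library are available. Lean on these libraries where they do the work, as an engineer would, in place of code of your own. Each camera call takes 0.05 s, during which the arm holds its last target.

## Working session

There is one attempt and no reset: what is moved stays moved. The work goes in short steps, Python scripts to look and compute and a tool call to move; the robot and the scene stay as the last step left them, time stands still between calls to the robot, and variables do not carry over. Pictures are saved under pics/ and viewed, and the job is handed in when it is done.

Besides the shell and the picture viewer there is one more tool, called after "Request:" as name(argument=value, ...) on one line, values as JSON. apply_moves: Moves the arm, as the interface text tells. Its arguments: {"type":"object","properties":{"plan":{"type":"array"},"squeeze":{"type":"number"}},"required":["plan"]}

```bash
ls -la; mkdir -p pics; python3 - <<'E'
from workcell import env, cams, spotter
import cv2
print(env.state(), env.grip_depth)
for n in ("scene","top"):
    im=cams.grab_frame(n); cv2.imwrite(f"pics/{n}0.png",cv2.cvtColor(im,cv2.COLOR_RGB2BGR))
    print(n,cams.calibration(n))
E
```

```text
total 12
drwxr-xr-x  3 agent agent 4096 Dec  6 20:56 .
drwxr-xr-x 23 root  root  4096 Dec  6 20:56 ..
drwxr-xr-x  2 agent agent 4096 Dec  6 20:56 pics
{'time_s': 0.0, 'qpos': array([ 6.42285171e+01,  1.83519890e+01,  8.97077129e+01,  1.43251667e-04,
        7.20431494e+01, -1.14535849e+00]), 'qvel': array([ 0.00316314,  0.01408154, -0.0432814 , -0.05408686, -0.006455  ,
       -0.07003804]), 'effort': array([ 7.00469045e-04, -4.12463737e+01, -2.31970149e+01,  7.26806559e-02,
        4.56826645e-02, -1.42259423e-04]), 'ee_pos': array([239.37019782, 522.2424464 , 213.10793845]), 'ee_rot': array([-1.79897172e+02, -2.19205474e-03,  1.55373829e+02]), 'force': array([-0.83753719, -0.1692051 ,  0.89578916]), 'torque': array([ 0.00659265, -0.04589782, -0.01826872]), 'gripper_width': 90.80223659927842} 18.8
scene {'camera_matrix': array([[418.06933754,   0.        , 281.36426521],
       [  0.        , 418.06933754, 210.90177787],
       [  0.        ,   0.        ,   1.        ]]), 'k1': -0.06962700450333624, 'rvec': array([ 1.04211881,  2.55617736, -0.87830273]), 'tvec': array([ 493.07195998, -215.97609345, 1299.90329836])}
top {'camera_matrix': array([[535.59540543,   0.        , 272.38725202],
       [  0.        , 535.59540543, 199.56142449],
       [  0.        ,   0.        ,   1.        ]]), 'k1': 0.0032163579316516885, 'rvec': array([ 2.12424282, -2.14907838,  0.13764694]), 'tvec': array([ -44.5552947 ,  602.64862639, 1352.22651288])}
```

View pics/scene0.png

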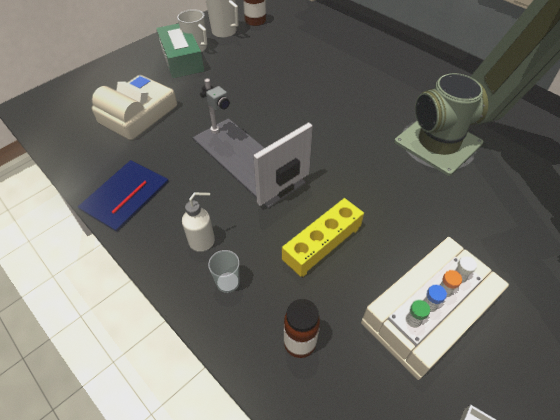

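View pics/top0.png

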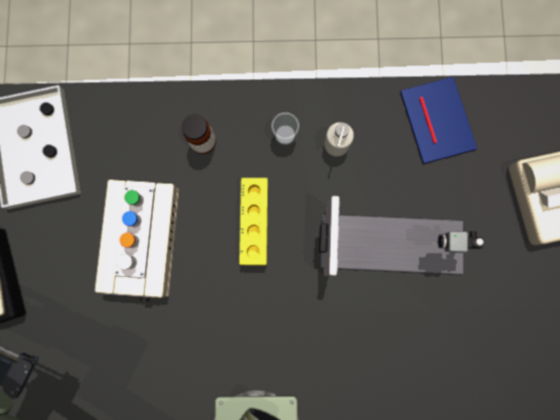

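```bash
cat > h.py <<'E'
import numpy as np, cv2
from scipy.spatial.transform import Rotation as Ro
from scipy.optimize import least_squares
from workcell import env,cams,spotter
def cal(n):
    c=cams.calibration(n); return c['camera_matrix'],np.array([c['k1'],0,0,0,0.]),c['rvec'],c['tvec']
def proj(n,P):
    K,d,r,t=cal(n); return cv2.projectPoints(np.asarray(P,float).reshape(-1,1,3),r,t,K,d)[0].reshape(-1,2)
def ray(n,uv):
    K,d,r,t=cal(n); p=cv2.undistortPoints(np.asarray(uv,float).reshape(-1,1,2),K,d).reshape(-1,2)
    R=cv2.Rodrigues(r)[0]; D=np.c_[p,np.ones(len(p))]@R; return -R.T@t,D
def atz(n,uv,z):
    c,D=ray(n,uv); s=(z-c[2])/D[:,2]; return c+s[:,None]*D
E
python3 - <<'E'
from h import *
M={}
for n in("scene","top"):
    cams.grab_frame(n)
    for t in ["heater","blank_mid","control_mid","sample_mid","spare_mid","rack","stand","camera_head","lens","reagent","beaker","wash_bottle"]:
        for i,m in enumerate(spotter.masks_of(n,t)[:2]):
            r=m['region']; M[f"{n}_{t}_{i}"]=r
            ys,xs=np.nonzero(r); print(n,t,round(m['confidence'],2),np.round(m['extent'],1),r.sum(),xs.mean().round(2),ys.mean().round(2))
np.savez("m0.npz",**M); print(env.state()['time_s'])
for n in("scene","top"): print(n, -cv2.Rodrigues(cal(n)[2])[0].T@cal(n)[3])
E
```

```text
scene heater 0.84 [358.5 236.6 507.9 380. ] 9135 431.42 308.35
scene heater 0.36 [282.9 196.2 364.7 275. ] 2888 321.74 235.92
scene blank_mid 0.54 [456.8 256.7 476.3 279.7] 348 465.75 266.9
scene control_mid 0.63 [425.2 284.7 446.6 310.6] 373 435.32 296.0
scene sample_mid 0.69 [440.7 270.4 462.1 295.8] 351 450.72 281.09
scene spare_mid 0.94 [402.9 300.7 432.3 327.1] 464 417.44 312.67
scene rack 0.61 [281.6 198.9 365.  278.7] 2881 322.2 236.22
scene stand 0.85 [191.   79.4 314.8 205.2] 5789 259.02 158.11
scene stand 0.66 [281.7 201.4 365.5 277.4] 2910 321.76 236.09
scene camera_head 0.79 [201.2  86.7 232.2 108.6] 488 216.07 97.4
scene camera_head 0.35 [208.6 250.1 240.  292.6] 1102 225.08 270.23
scene lens 0.64 [199.9  90.1 229.8 109.9] 490 215.6 97.14
scene reagent 0.56 [287.7 298.1 322.2 357.1] 1788 301.47 327.56
scene beaker 0.57 [210.4 249.5 237.4 288.5] 1038 225.38 270.28
scene wash_bottle 0.64 [182.  193.5 214.8 250.6] 1241 197.49 224.66
top heater 0.89 [ 96.  181.3 178.6 300.4] 7269 138.75 240.3
top blank_mid 0.53 [115.9 254.4 132.  269.3] 211 126.55 261.51
top control_mid 0.68
[... 179 characters left out ...]
re_mid 0.77 [125.6 188.9 141.1 211.6] 197 133.65 197.89
top rack 0.79 [242.9 180.4 265.8 265.5] 2322 253.6 221.0
top rack 0.73 [123.7 189.4 142.1 210.5] 222 133.23 198.0
top stand 0.85 [321.2 195.8 483.9 275.1] 7563 385.84 243.21
top camera_head 0.91 [437.9 231.2 478.4 252.5] 670 457.55 241.11
top lens 0.59 [437.5 232.4 479.7 251. ] 776 458.97 241.02
top reagent 0.71 [183.2 114.9 215.7 154.7] 965 198.8 133.93
top beaker 0.74 [239.9 174.5 266.4 266.3] 2244 253.71 221.16
top beaker 0.61 [272.4 116.6 299.4 143. ] 682 285.08 127.52
top wash_bottle 0.57 [325.6 122.2 352.7 157.5] 738 338.33 138.85
1.4
scene [1029.19342399  349.04236288  893.55723973]
top [ 397.66156015  -75.76187652 1424.7148855 ]
```

```bash
python3 - <<'E'
import cv2
a=cv2.imread('pics/top0.png'); b=cv2.imread('pics/scene0.png')
cv2.imwrite('pics/z1.png',cv2.resize(a[170:310,90:280],None,fx=4,fy=4,interpolation=cv2.INTER_CUBIC))
cv2.imwrite('pics/z2.png',cv2.resize(a[180:300,310:490],None,fx=4,fy=4,interpolation=cv2.INTER_CUBIC))
cv2.imwrite('pics/z3.png',cv2.resize(b[60:240,180:380],None,fx=3.3,fy=3.3,interpolation=cv2.INTER_CUBIC))
E
```

```text
(no output)
```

View pics/z1.png

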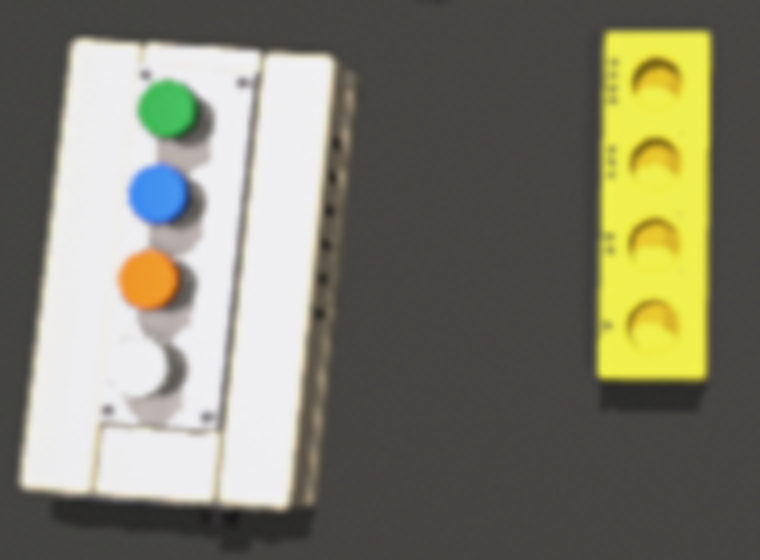

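View pics/z2.png

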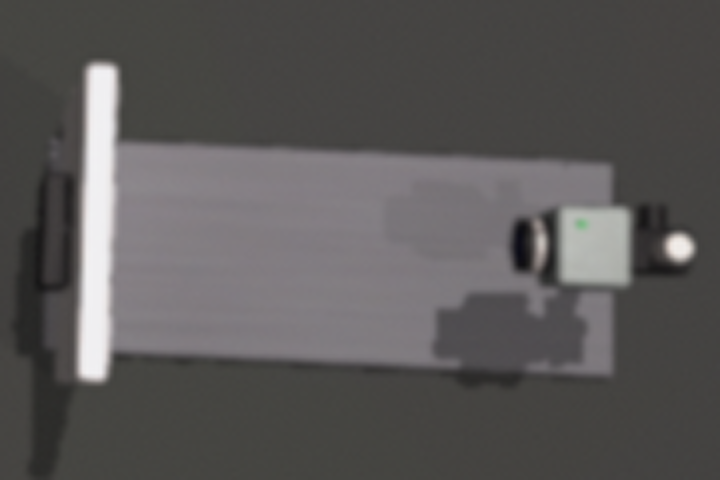

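View pics/z3.png

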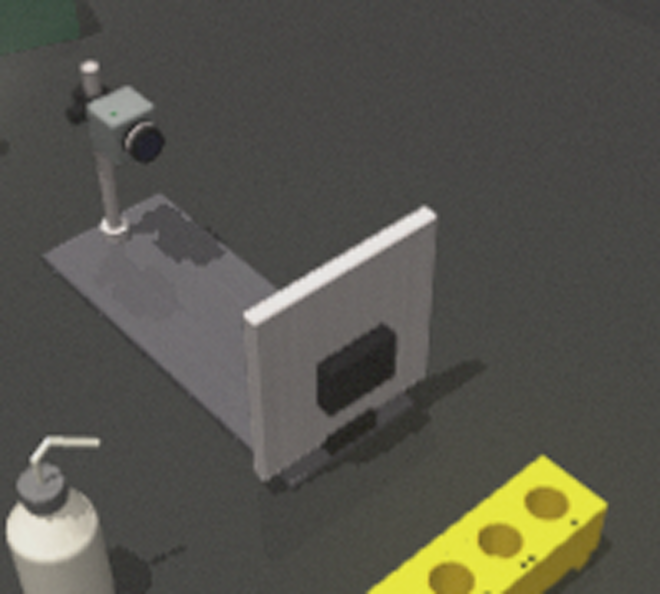

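```bash
cat > loc.py <<'E'
from h import *
def capmask(im,col):
    hsv=cv2.cvtColor(im,cv2.COLOR_RGB2HSV)
    lo,hi={'green':(45,85),'blue':(98,125),'orange':(5,20)}[col]
    return (hsv[...,0]>=lo)&(hsv[...,0]<=hi)&(hsv[...,1]>130)&(hsv[...,2]>70)
def cent(m,box):
    x0,y0,x1,y1=box; s=np.zeros_like(m); s[y0:y1,x0:x1]=m[y0:y1,x0:x1]
    ys,xs=np.nonzero(s); return xs.mean(),ys.mean(),len(xs)
E
python3 - <<'E'
from loc import *
im={n:cv2.cvtColor(cv2.imread(f'pics/{n}0.png'),cv2.COLOR_BGR2RGB) for n in('top','scene')}
box={'top':(100,180,180,290),'scene':(390,240,490,335)}
for c in('green','blue','orange'):
    t=cent(capmask(im['top'],c),box['top']); s=cent(capmask(im['scene'],c),box['scene'])
    pt=atz('top',[t[:2]],150)[0]
    ct,dt=ray('top',[t[:2]]); cs,ds=ray('scene',[s[:2]])
    dt,ds=dt[0],ds[0]; A=np.c_[dt,-ds]; k=np.linalg.lstsq(A,cs-ct,rcond=None)[0]
    print(c,np.round(t,1),np.round(s,1),pt.round(1),atz('scene',[s[:2]],142)[0].round(1),'tri',(ct+k[0]*dt).round(1),(cs+k[1]*ds).round(1))
# rack: yellow
for n in im:
    hsv=cv2.cvtColor(im[n],cv2.COLOR_RGB2HSV); m=((hsv[...,0]>20)&(hsv[...,0]<36)&(hsv[...,1]>120)&(hsv[...,2]>60)).astype(np.uint8)
    k,l,st,ce=cv2.connectedComponentsWithStats(m); i=1+np.argmax(st[1:,4]); m=(l==i)
    cs,_=cv2.findContours(m.astype(np.uint8),cv2.RETR_EXTERNAL,cv2.CHAIN_APPROX_NONE); 
    c=max(cs,key=len); r=cv2.minAreaRect(c); b=cv2.boxPoints(r); print(n,m.sum(),b.round(1).tolist())
    if n=='top': print(atz('top',b,67).round(1))
    np.save(f'rack_{n}.npy',m)
E
```

```text
green [131.8 197.1 141. ] [420.1 307.9 139. ] [596.8 286.8 150. ] [595.1 290.4 142. ] tri [597.7 288.4 144.2] [596.6 290.6 144.6]
blue [129.5 218.2 158. ] [437.1 292.6 221. ] [545.5 290.8 150. ] [543.  295.7 142. ] tri [546.2 292.6 143.8] [544.7 295.9 144.6]
orange [127.1 239.6 170. ] [452.1 278.8 258. ] [494. 295. 150.] [494.2 300.4 142. ] tri [494.8 297.8 140.5] [493.6 300.3 141.1]
top 2454 [[239.0, 177.0], [267.0, 177.0], [267.0, 265.0], [239.0, 265.0]]
[[658.7  33.7  67. ]
 [657.7 -38.7  67. ]
 [432.3 -36.7  67. ]
 [433.1  33.9  67. ]]
scene 3003 [[275.5, 251.39999389648438], [345.3999938964844, 191.5], [369.5, 219.60000610351562], [299.6000061035156, 279.5]]
```

```bash
cat > fit.py <<'E'
from h import *
from scipy.optimize import minimize
import cv2
def hullmask(uv,shape=(420,560),ss=4):
    h=cv2.convexHull(uv.astype(np.float32)).reshape(-1,2)
    m=np.zeros((shape[0]*ss,shape[1]*ss),np.uint8)
    cv2.fillConvexPoly(m,np.round((h+.5)*ss*16-8).astype(np.int32),1,shift=4)
    return cv2.resize(m.astype(np.float32),(shape[1],shape[0]),interpolation=cv2.INTER_AREA)
def cyl(x,y,z0,z1,r):
    a=np.linspace(0,2*np.pi,40,endpoint=False)
    return np.array([[x+r*np.cos(t),y+r*np.sin(t),z] for z in(z0,z1) for t in a])
def box(x,y,yaw,lx,ly,z0,z1):
    c,s=np.cos(yaw),np.sin(yaw)
    return np.array([[x+c*a-s*b,y+s*a+c*b,z] for a in(-lx/2,lx/2) for b in(-ly/2,ly/2) for z in(z0,z1)])
def fit(n,mask,shape3d,p0,steps,w=None):
    mask=mask.astype(np.float32)
    W=1 if w is None else w
    f=lambda p:(W*(hullmask(proj(n,shape3d(p)))-mask)**2).sum()
    sim=np.array([p0]+[np.array(p0)+np.eye(len(p0))[i]*steps[i] for i in range(len(p0))])
    r=minimize(f,p0,method='Nelder-Mead',options=dict(initial_simplex=sim,xatol=.05,fatol=.02,maxiter=300))
    return r.x,r.fun,mask.sum()
E
cat > a.py <<'E'
from fit import *
im={n:cv2.cvtColor(cv2.imread(f'pics/{n}0.png'),cv2.COLOR_BGR2RGB) for n in('top','scene')}
for n in('top','scene'):
    hsv=cv2.cvtColor(im[n],cv2.COLOR_RGB2HSV).astype(int)
    pts=[]
    for c,(lo,hi),p0 in (('green',(40,90),(597,288)),('blue',(95,130),(545,292)),('orange',(3,24),(494,297))):
        uv=proj(n,[[*p0,142]])[0]
        m=(hsv[...,0]>=lo)&(hsv[...,0]<=hi)&(hsv[...,1]>90)
        g=np.zeros_like(m); y,x=int(uv[1]),int(uv[0]); g[y-16:y+16,x-16:x+16]=1; m&=g
        r=fit(n,m,lambda p:cyl(p[0],p[1],134,150,18),p0,(4,4)); print(n,c,r[0].round(2),round(float(r[1]),1),r[2]); pts.append(r[0])
    pts=np.array(pts); v=pts[0]-pts[2]; print(' span',np.hypot(*v),'ang',np.degrees(np.arctan2(v[1],v[0])))
    m=np.load(f'rack_{n}.npy'); cs,_=cv2.findContours(m.astype(np.uint8),0,1); f=np.zeros(m.shape,np.uint8); cv2.drawContours(f,cs,-1,1,-1)
    r=fit(n,f,lambda p:box(p[0],p[1],np.radians(p[2]),220,66,0,67),(545,-3,0.),(5,5,2)); print(n,'rack',r[0].round(2),r[1],r[2])
    p=r[0];a=np.radians(p[2]); 
    for h in(1,2): 
        d=-78+52*(h-1); print('  hole',h,(p[0]+d*np.cos(a)).round(1),(p[1]+d*np.sin(a)).round(1))
E
python3 a.py
```

```text
top green [598.01 289.48] 37.3 159.0
top blue [546.56 293.41] 17.9 181.0
top orange [494.6  296.65] 14.3 192.0
 span 103.65558119777651 ang -3.9641702880540763
top rack [545.22  -1.69  -1.42] 78.98828125 2454.0
  hole 1 467.2 0.2
  hole 2 519.2 -1.0
scene green [596.02 290.96] 79.2 243.0
scene blue [546.08 296.09] 25.4 281.0
scene orange [494.02 300.2 ] 14.2 280.0
 span 102.41925068797329 ang -5.1755951608564015
scene rack [543.43  -1.46  -1.33] 85.16015625 3007.0
  hole 1 465.5 0.4
  hole 2 517.4 -0.9
```

```bash
cat > b.py <<'E'
from h import *
z2=lambda p:(np.array(p)/4+[310,180]-.375)
z3=lambda p:(np.array(p)/3.3+[180,60]-.35)
print('plate top',atz('top',z2([[612,164],[612,376],[120,143],[112,353]]),12).round(1))
print('panel face top',atz('top',z2([[119,66],[108,380]]),202).round(1))
print('panel back top',atz('top',z2([[87,64],[79,380]]),202).round(1))
print('plate scene',atz('scene',z3([[44,258],[161,196]]),12).round(1))
print('panel face top scene', atz('scene',z3([[427,207],[245,315]]),202).round(1),'back', atz('scene',z3([[436,214],[256,325]]),202).round(1))
def tri(a,b):
    ct,dt=ray('top',[a]); cs,ds=ray('scene',[b]); dt,ds=dt[0],ds[0]
    k=np.linalg.lstsq(np.c_[dt,-ds],cs-ct,rcond=None)[0]; return (ct+k[0]*dt).round(1),(cs+k[1]*ds).round(1)
print('post top',tri(z2([678,247]),z3([90,67])))
print('box c tri led',tri(z2([582,224]),z3([113,114])))
print('box corners', [tri(z2(a),z3(b)) for a,b in (((560,208),(153,104)),((630,285),(90,107)),((630,207),(123,87)),((560,285),(117,123)))][:4])
print('lens',tri(z2([518,245]),z3([147,144])))
E
python3 b.py
python3 - <<'E'
import cv2
a=cv2.imread('pics/top0.png'); b=cv2.imread('pics/scene0.png')
cv2.imwrite('pics/z4.png',cv2.resize(b[70:150,190:260],None,fx=8,fy=7,interpolation=cv2.INTER_CUBIC))
cv2.imwrite('pics/z5.png',cv2.resize(a[215:270,425:495],None,fx=10,fy=10,interpolation=cv2.INTER_CUBIC))
E
```

```text
plate top [[ 544.2 -551.3   12. ]
 [ 406.1 -542.7   12. ]
 [ 562.1 -228.7   12. ]
 [ 424.3 -219.5   12. ]]
panel face top [[ 584.7 -208.8  202. ]
 [ 405.6 -197.5  202. ]]
panel back top [[ 586.1 -190.4  202. ]
 [ 405.8 -181.2  202. ]]
plate scene [[ 545.3 -541.1   12. ]
 [ 409.  -532.4   12. ]]
panel face top scene [[ 406.  -189.9  202. ]
 [ 583.6 -200.1  202. ]] back [[ 407.  -179.6  202. ]
 [ 584.8 -187.2  202. ]]
post top (array([ 477. , -522.3,  199.8]), array([ 474.6, -519.9,  198.8]))
box c tri led (array([ 491.9, -474.1,  183.9]), array([ 489.9, -472.1,  183.1]))
box corners [(array([ 498.5, -451.6,  217.6]), array([ 478. , -429.5,  209. ])), (array([ 458.3, -511.8,  147.5]), array([ 475.8, -528.2,  153.9])), (array([ 498.8, -491.6,  214.6]), array([ 477.8, -469.6,  205.3])), (array([ 458.5, -469.1,  152.7]), array([ 477.3, -487.2,  159.2]))]
lens (array([ 481.6, -442.7,  163.8]), array([ 480.6, -441.6,  163.5]))
```

View pics/z4.png

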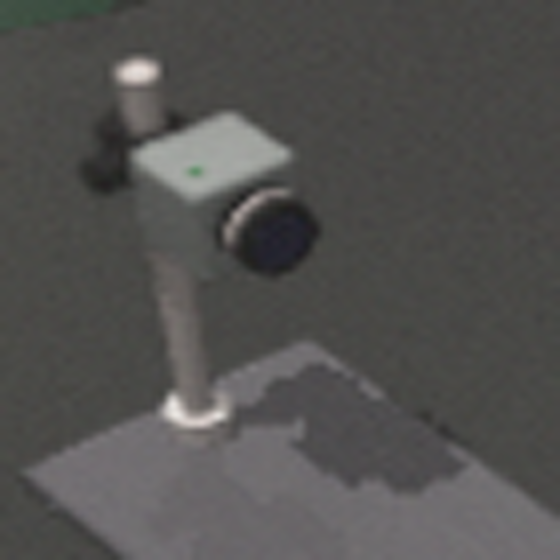

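View pics/z5.png

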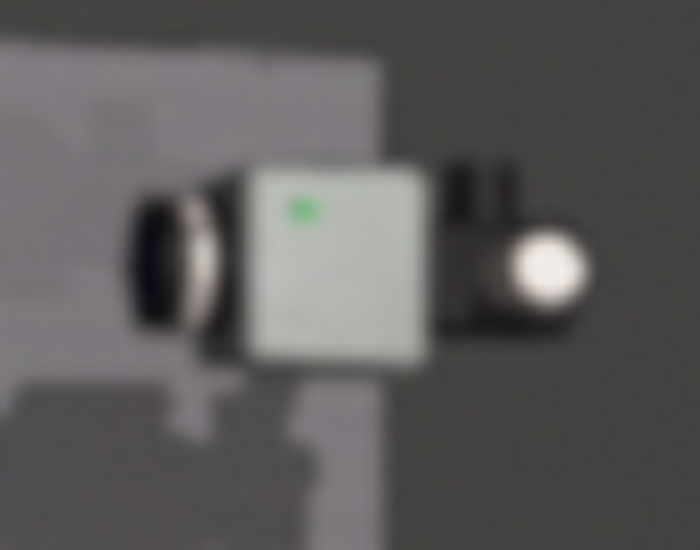

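```bash
cat > c.py <<'E'
from h import *
z2=lambda p:(np.array(p,float)/4+[310,180]-.375)
z4=lambda p:(np.array(p,float)/[8,7]+[190,70]-[.44,.43])
z5=lambda p:(np.array(p,float)/10+[425,215]-.45)
z3=lambda p:(np.array(p,float)/3.3+[180,60]-.35)
# stand-frame points
ob=[] # cam, obj, fn(local), uv
S=lambda x,y,z:('s',(x,y,z)); 
obs=[('top','post',z5([549,268])),('scene','post',z4([138,73])),
 ('top','box',z5([337,263])),('scene','box',z4([212.5,155])),
 ('top','pl++',z2([612,164])),('top','pl-',z2([612,376])),('scene','pl++',z4([22,472])),('scene','pl-',z4([308,340])),
 ('top','pfR',z2([119,66])),('top','pfL',z2([108,380])),('scene','pfL',z3([427,207])),('scene','pfR',z3([245,315])),
 ('scene','lens',z4([272,232]))]
# caps/rack from fits
for n,L in (('top',[('green',598.01,289.48),('blue',546.56,293.41),('orange',494.6,296.65)]),('scene',[('green',596.02,290.96),('blue',546.08,296.09),('orange',494.02,300.2)])):
    for c,x,y in L: obs.append((n,c,proj(n,[[x,y,142]])[0]))
for n,(x,y,a) in (('top',(545.22,-1.69,-1.42)),('scene',(543.43,-1.46,-1.33))):
    a=np.radians(a)
    for k,d in (('r1',-110),('r2',110)): obs.append((n,k,proj(n,[[x+d*np.cos(a),y+d*np.sin(a),67]])[0]))
C={n:cal(n) for n in('top','scene')}
def model(p):
    hx,hy,ha,rx,ry,ra,sx,sy,sa,lz,py=p[:11]
    P={}
    for c,d in (('green',93+11-0),('blue',52),('orange',0)): 
        d={'green':104,'blue':52,'orange':0}[c]; P[c]=(hx+d*np.cos(ha),hy+d*np.sin(ha),142)
    for k,d in (('r1',-110),('r2',110)): P[k]=(rx+d*np.cos(ra),ry+d*np.sin(ra),67)
    s=lambda x,y,z:(sx+x*np.cos(sa)-y*np.sin(sa),sy+x*np.sin(sa)+y*np.cos(sa),z)
    P['post']=s(0,-200,200);P['box']=s(0,py,lz+22);P['lens']=s(0,-120,lz)
    P['pl++']=s(70,p[11],12);P['pl-']=s(-70,p[11],12);P['pfR']=s(90,120,202);P['pfL']=s(-90,120,202)
    return P
def pr(n,P,d):
    K,dd,r,t=C[n]; R=cv2.Rodrigues(d[:3])[0]@cv2.Rodrigues(r)[0]
    return cv2.projectPoints(np.array([[P]],float),cv2.Rodrigues(R)[0],t+d[3:],K,dd)[0].reshape(2)
def res(p):
    P=model(p); dt,ds=p[12:18],p[18:24]
    r=[(pr(n,P[k],dt if n=='top' else ds)-uv)/.5 for n,k,uv in obs]
    return np.r_[np.concatenate(r),dt[:3]/.0015,ds[:3]/.0015,dt[3:]/2,ds[3:]/2]
p0=np.r_[494,298,-.08,545,-1.5,-.025,482,-323,.06,161,-150,-225,np.zeros(12)]
s=least_squares(res,p0,loss='soft_l1'); p=s.x; J=s.jac; cov=np.linalg.inv(J.T@J)
print(p[:12].round(2),np.degrees(p[[2,5,8]]).round(2)); print('sd',np.sqrt(np.diag(cov))[:12].round(3))
print('dcam',p[12:18].round(4),p[18:].round(4))
P=model(p)
for (n,k,uv),e in zip(obs,res(p)[:2*len(obs)].reshape(-1,2)*.5): print(n,k,e.round(2))
print({k:np.round(v,1) for k,v in P.items()})
for d in(-78,-26): print('hole',p[3]+d*np.cos(p[5]),p[4]+d*np.sin(p[5]))
E
python3 c.py
```

```text
[ 4.9348e+02  2.9846e+02 -8.0000e-02  5.4410e+02 -2.0900e+00 -3.0000e-02
  4.8756e+02 -3.2110e+02 -6.0000e-02  1.6661e+02 -1.5625e+02 -2.2443e+02] [-4.64 -1.46 -3.23]
sd [1.943 2.032 0.012 1.961 2.167 0.009 1.93  2.101 0.003 2.596 1.495 1.158]
dcam [ 2.0000e-04 -0.0000e+00  4.0000e-04  1.0141e+00 -9.8490e-01 -9.7580e-01] [ 1.0000e-04 -1.0000e-04 -4.0000e-04  1.4600e+00  1.1681e+00  1.2365e+00]
top post [-0.21  0.06]
scene post [-0.04  0.36]
top box [-0.11  0.03]
scene box [ 0.13 -1.02]
top pl++ [-0.22 -0.48]
top pl- [0.06 0.19]
scene pl++ [-0.19  0.06]
scene pl- [ 0.07 -0.39]
top pfR [-0.45 -0.16]
top pfL [0.03 0.2 ]
scene pfL [-0.84 -0.79]
scene pfR [-1.28 -0.55]
scene lens [1.19 0.43]
top green [ 0.16 -0.1 ]
top blue [0.04 0.08]
top orange [-0.37  0.05]
scene green [-0.07  0.58]
scene blue [ 0.03 -0.32]
scene orange [-0.04 -0.18]
top r1 [0.59 0.11]
top r2 [0.67 0.03]
scene r1 [0.25 0.59]
scene r2 [0.23 0.49]
{'green': array([597.1, 290.1, 142. ]), 'blue': array([545.3, 294.3, 142. ]), 'orange': array([493.5, 298.5, 142. ]), 'r1': array([434.1,   0.7,  67. ]), 'r2': array([654.1,  -4.9,  67. ]), 'post': array([ 476.3, -520.8,  200. ]), 'box': array([ 478.8, -477.1,  188.6]), 'lens': array([ 480.8, -440.9,  166.6]), 'pl++': array([ 544.8, -549.1,   12. ]), 'pl-': array([ 405. , -541.2,   12. ]), 'pfR': array([ 584.2, -206.4,  202. ]), 'pfL': array([ 404.5, -196.2,  202. ])}
hole 466.1205505472877 -0.10178455467216074
hole 518.1037150188581 -1.4248913234764145
```

```bash
cat > d.py <<'E'
import sys
from h import *
def delta(x,y,z,yaw):
    s=env.state(); rpy=s['ee_rot']; R=Ro.from_euler('xyz',rpy,degrees=True).as_matrix()
    d=R.T@(np.array([x,y,z])-s['ee_pos']); dy=((yaw-rpy[2]+90)%180)-90
    print('t',round(s['time_s'],2),'pos',s['ee_pos'].round(1),'rot',rpy.round(2),'F',s['force'].round(1),'w',round(s['gripper_width'],1),'q',s['qpos'].round(0))
    print('delta',d.round(1),'spin',round(float(-np.radians(dy)),3))
if __name__=='__main__': delta(*map(float,sys.argv[1:5]))
E
python3 d.py 441.7 302.7 175 175.4
```

```text
t 1.4 pos [239.6 522.7 214. ] rot [180.     0.   155.37] F [-0.1  0.2 -0.3] w 91.4 q [64. 18. 90. -0. 72. -1.]
delta [-275.4 -115.8   39. ] spin -0.35
```

Request:
apply_moves(plan=[{"jaw":0,"delta_pos":[-20,-8,0],"spin":-0.04},{"jaw":0,"delta_pos":[-60,-25,3],"spin":-0.1},{"jaw":0,"delta_pos":[-110,-46,8],"spin":-0.17},{"jaw":0,"delta_pos":[-165,-69,15],"spin":-0.24},{"jaw":0,"delta_pos":[-215,-90,22],"spin":-0.3},{"jaw":0,"delta_pos":[-250,-105,30],"spin":-0.34},{"jaw":0,"delta_pos":[-270,-113,36],"spin":-0.35},{"jaw":0,"delta_pos":[-275.4,-115.8,39],"spin":-0.35}], squeeze=15)

```text
time_s: 2.4
ee_pos: [442.3, 301.8, 174.7]
ee_rot: [-180.0, -0.0, 175.3]
force: [-0.3, 1.0, 0.2]
gripper_width: 91.1
```

```bash
python3 d.py 441.7 302.7 123 175.4; python3 - <<'E'
from h import *
for n in("scene","top"):
    im=cams.grab_frame(n); cv2.imwrite(f"pics/{n}1.png",cv2.cvtColor(im,cv2.COLOR_RGB2BGR))
a=cv2.imread('pics/scene1.png');cv2.imwrite('pics/z6.png',cv2.resize(a[180:350,350:530],None,fx=3.5,fy=3.5,interpolation=cv2.INTER_CUBIC))
E
```

```text
t 2.4 pos [442.3 301.8 174.7] rot [-1.800e+02 -2.000e-02  1.753e+02] F [-0.3  1.   0.2] w 91.1 q [ 33.  16.  98.   0.  65. -52.]
delta [ 0.7  0.9 51.7] spin -0.002
```

View pics/z6.png

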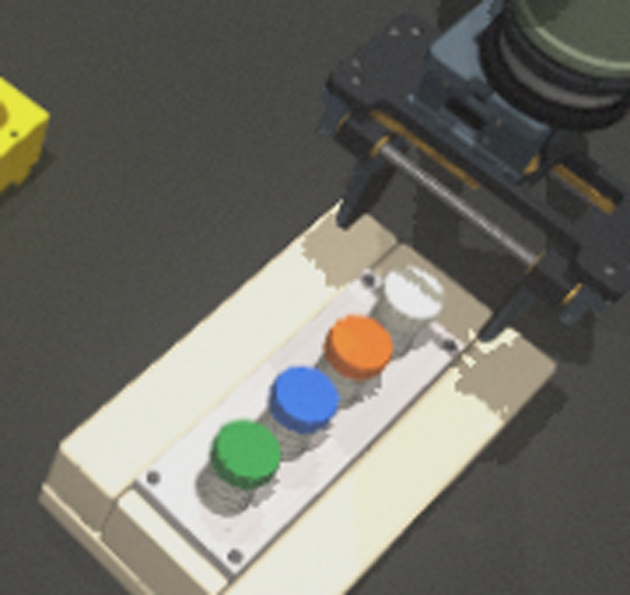

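View pics/top1.png

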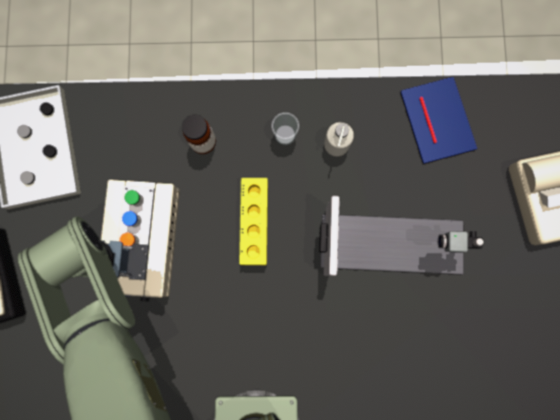

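Request:
apply_moves(plan=[{"jaw":0,"delta_pos":[0.3,0.5,8],"spin":0},{"jaw":0,"delta_pos":[0.7,0.9,20],"spin":0},{"jaw":0,"delta_pos":[0.7,0.9,34],"spin":0},{"jaw":0,"delta_pos":[0.7,0.9,45],"spin":0},{"jaw":0,"delta_pos":[0.7,0.9,51],"spin":0},{"jaw":0.2,"delta_pos":[0.7,0.9,52],"spin":0},{"jaw":0.4,"delta_pos":[0.7,0.9,52],"spin":0},{"jaw":0.5,"delta_pos":[0.7,0.9,52],"spin":0}], squeeze=12)

```text
time_s: 3.5
ee_pos: [441.2, 303.7, 123.1]
ee_rot: [180.0, 0.0, 175.4]
force: [-0.3, -0.1, -0.2]
gripper_width: 64.1
```

Request:
apply_moves(plan=[{"jaw":0.53,"delta_pos":[0,0,0],"spin":0},{"jaw":0.55,"delta_pos":[0,0,0],"spin":0},{"jaw":0.57,"delta_pos":[0,0,0],"spin":0},{"jaw":0.59,"delta_pos":[0,0,0],"spin":0},{"jaw":0.61,"delta_pos":[0,0,0],"spin":0},{"jaw":0.63,"delta_pos":[0,0,0],"spin":0},{"jaw":0.65,"delta_pos":[0,0,0],"spin":0},{"jaw":0.7,"delta_pos":[0,0,0],"spin":0}])

```text
time_s: 4.5
ee_pos: [441.2, 303.7, 123.1]
ee_rot: [180.0, 0.0, 175.4]
force: [0.7, 0.4, -0.2]
gripper_width: 35.7
```

Request:
apply_moves(plan=[{"jaw":0.75,"delta_pos":[0,0,-1],"spin":0},{"jaw":0.75,"delta_pos":[0,0,-5],"spin":0},{"jaw":0.75,"delta_pos":[0,0,-15],"spin":0},{"jaw":0.75,"delta_pos":[0,0,-30],"spin":0},{"jaw":0.75,"delta_pos":[0,0,-48],"spin":0},{"jaw":0.75,"delta_pos":[0,0,-63],"spin":0},{"jaw":0.75,"delta_pos":[0,0,-72],"spin":0},{"jaw":0.75,"delta_pos":[0,0,-75],"spin":0}], squeeze=20)

```text
time_s: 5.5
ee_pos: [441.4, 303.7, 198.8]
ee_rot: [179.9, 0.0, 175.4]
force: [-0.8, 0.6, -0.5]
gripper_width: 35.1
```

```bash
python3 d.py 465.6 0.5 170 178.5
```

```text
t 5.5 pos [441.4 303.7 198.8] rot [1.7993e+02 5.0000e-02 1.7537e+02] F [-0.8  0.6 -0.5] w 35.1 q [ 33.  15.  96.   0.  68. -52.]
delta [ -48.6 -300.3   28.5] spin -0.055
```

Request:
apply_moves(plan=[{"jaw":0.75,"delta_pos":[-3,-18,0],"spin":-0.005},{"jaw":0.75,"delta_pos":[-10,-62,2],"spin":-0.012},{"jaw":0.75,"delta_pos":[-20,-120,5],"spin":-0.025},{"jaw":0.75,"delta_pos":[-30,-180,10],"spin":-0.035},{"jaw":0.75,"delta_pos":[-39,-235,16],"spin":-0.045},{"jaw":0.75,"delta_pos":[-45,-275,22],"spin":-0.052},{"jaw":0.75,"delta_pos":[-48,-296,27],"spin":-0.055},{"jaw":0.75,"delta_pos":[-48.6,-300.3,28.5],"spin":-0.055}])

```text
time_s: 6.5
ee_pos: [464.5, -1.2, 169.3]
ee_rot: [179.9, -0.1, 178.4]
force: [-0.8, 0.4, -0.4]
gripper_width: 35.5
```

```bash
python3 d.py 465.6 0.5 170 178.5; python3 - <<'E'
from h import *
for n in("scene","top"):
    im=cams.grab_frame(n); cv2.imwrite(f"pics/{n}2.png",cv2.cvtColor(im,cv2.COLOR_RGB2BGR))
a=cv2.imread('pics/scene2.png');cv2.imwrite('pics/z7.png',cv2.resize(a[130:290,260:400],None,fx=5,fy=3.7,interpolation=cv2.INTER_CUBIC))
a=cv2.imread('pics/top2.png');cv2.imwrite('pics/z8.png',cv2.resize(a[170:300,190:320],None,fx=4.5,fy=4.5,interpolation=cv2.INTER_CUBIC))
E
```

```text
t 6.5 pos [464.5  -1.2 169.3] rot [ 1.7995e+02 -7.0000e-02  1.7836e+02] F [-0.8  0.4 -0.4] w 35.5 q [ -2.  11. 107.   0.  62. -90.]
delta [-1.1  1.8 -0.7] spin -0.003
```

View pics/z7.png

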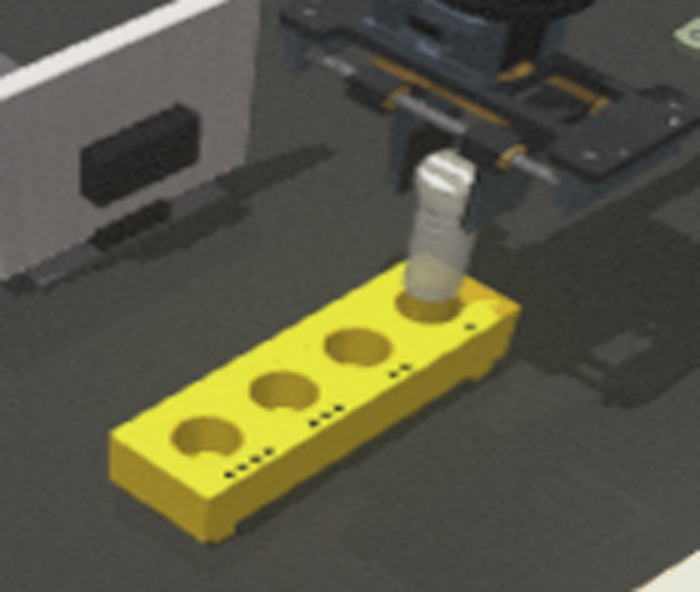

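View pics/z8.png

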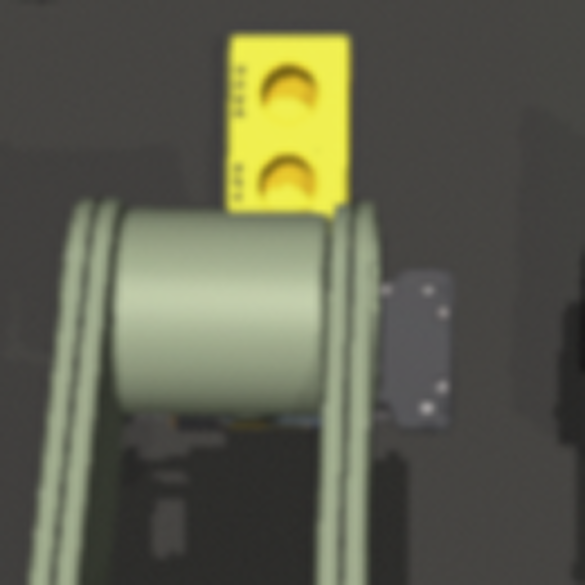

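```bash
cat > e.py <<'E'
from h import *
def draw(src,out,box,f,shapes):
    a=cv2.imread(src); x0,y0,x1,y1=box; b=cv2.resize(a[y0:y1,x0:x1],None,fx=f,fy=f,interpolation=cv2.INTER_CUBIC)
    n='scene' if 'scene' in src else 'top'
    for P,c in shapes:
        uv=((proj(n,P)-[x0,y0]+.5)*f*8).astype(np.int32); cv2.polylines(b,[uv.reshape(-1,1,2)],True,c,1,cv2.LINE_AA,shift=3)
    cv2.imwrite(out,b)
def ring(x,y,z,r):
    a=np.linspace(0,2*np.pi,48); return np.c_[x+r*np.cos(a),y+r*np.sin(a),np.full(48,z)]
E
python3 - <<'E'
from e import *
rx,ry,ra=544.1,-2.09,np.radians(-1.46)
hs=[(rx+d*np.cos(ra),ry+d*np.sin(ra)) for d in(-78,-26,26,78)]
x,y,z=464.9,-0.3,169.6   # tcp
sh=[(ring(hx,hy,67,16.75),(255,0,0)) for hx,hy in hs]+[(ring(x,y,z-88,15),(0,0,255)),(ring(x,y,z+11,15),(0,0,255)),(ring(x,y,z+11,18),(0,255,0)),(ring(x,y,z+27,18),(0,255,0))]
draw('pics/scene2.png','pics/o1.png',(270,150,380,270),5,sh)
draw('pics/top0.png','pics/o2.png',(220,170,290,280),5,sh[:4])
E
```

```text
(no output)
```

View pics/o1.png

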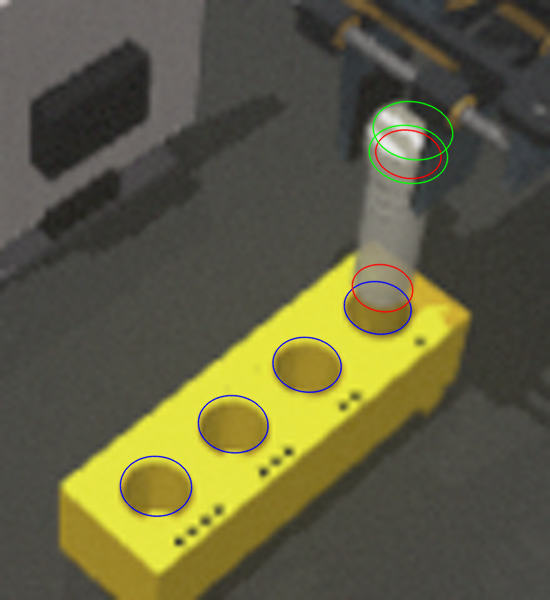

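View pics/o2.png

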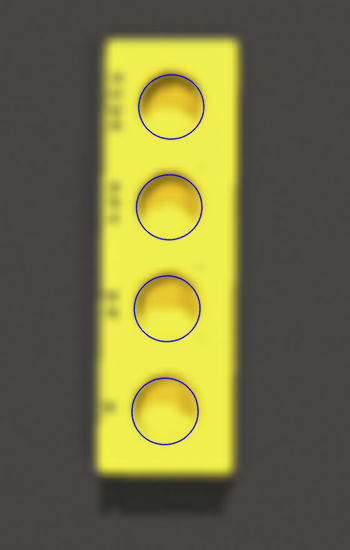

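```bash
python3 - <<'E'
from e import *
x,y,z=464.9,-0.3,169.6
sh=[(ring(x,y,z-88,15),(0,0,255)),(ring(x,y,z+11,15),(0,0,255)),(ring(x,y,z+27,18),(0,255,0))]
draw('pics/scene2.png','pics/o3a.png',(335,165,370,220),10,[])
draw('pics/scene2.png','pics/o3b.png',(335,165,370,220),10,sh)
a=np.hstack([cv2.imread('pics/o3a.png'),cv2.imread('pics/o3b.png')]); cv2.imwrite('pics/o3.png',a)
E
```

```text
(no output)
```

View pics/o3.png

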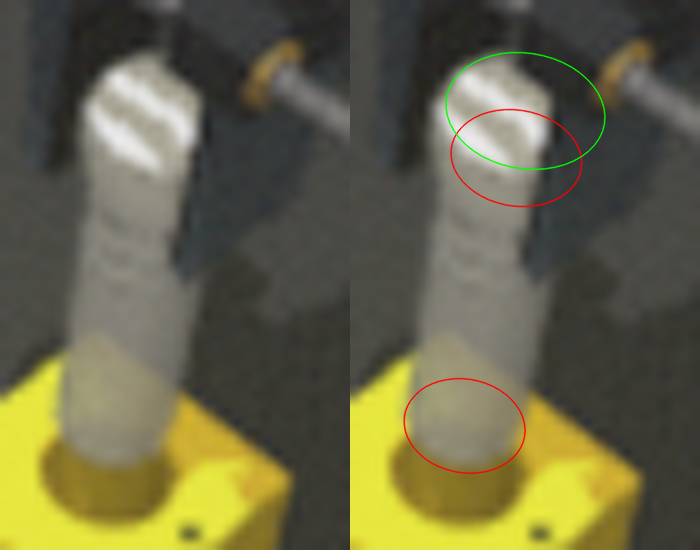

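```bash
python3 - <<'E'
from h import *
P=np.array([[465,0,180],[475,0,180],[465,10,180],[465,0,190]],float)
uv=proj('scene',P); print(uv[0], uv[1:]-uv[0])
E
```

```text
[351.12538959 180.48674658] [[-2.79892297  2.27013858]
 [ 3.36688609  2.32886016]
 [ 0.56691379 -2.94424382]]
```

```bash
python3 - <<'E'
from fit import *
im=cv2.imread('pics/scene2.png').astype(float); g=im.max(2)
x,y,z=464.9,-0.3,169.6
m=np.maximum(hullmask(proj('scene',cyl(x,y,z-86,z+11,15)),ss=8),hullmask(proj('scene',cyl(x,y,z+11,z+27,18)),ss=8))
for r in range(170,212,2):
    seg=g[r,330:372]; xs=np.nonzero(m[r]>.5)[0]
    print(r,'pred',xs.min() if len(xs) else None,xs.max() if len(xs) else None,' '.join(f'{int(v)}' for v in g[r,338:362]))
E
```

```text
170 pred 349 353 59 55 52 45 37 39 38 36 46 57 85 103 98 81 45 41 44 45 44 44 52 60 59 94
172 pred 346 357 61 59 55 39 39 43 51 125 198 202 172 171 161 133 91 44 43 43 45 44 43 45 113 145
174 pred 345 359 58 59 50 43 41 72 137 171 184 214 221 226 201 172 172 162 116 55 42 40 44 78 103 89
176 pred 344 359 67 57 42 43 52 129 204 202 172 170 172 185 211 217 224 201 148 55 53 51 46 42 46 56
178 pred 344 359 68 64 48 44 68 123 164 212 230 225 203 175 171 173 198 220 152 46 55 57 57 57 56 58
180 pred 344 359 71 57 41 44 61 106 135 151 182 205 221 225 202 172 173 149 63 59 54 57 57 54 56 57
182 pred 344 358 71 64 60 69 76 98 129 141 143 150 145 143 169 163 148 117 52 63 57 59 58 56 59 58
184 pred 344 357 75 73 75 74 76 91 125 132 140 145 149 148 145 141 126 81 60 63 58 55 59 58 57 56
186 pred 344 356 77 73 73 75 80 95 122 119 126 138 139 140 142 138 120 57 69 62 60 56 60 57 56 56
188 pred 344 356 76 76 77 77 84 117 131 137 131 128 132 128 134 113 85 58 64 63 58 60 61 65 72 74
190 pred 343 355 75 74 74 75 88 121 135 127 129 128 137 140 136 121 62 64 67 63 57 56 62 67 74 76
192 pred 343 355 7
[... 324 characters left out ...]
142 133 133 132 128 124 122 116 102 67 59 56 57 58 61 56 58
200 pred 341 353 61 68 100 137 145 152 153 153 154 146 136 126 124 119 112 95 60 59 58 58 57 59 59 58
202 pred 341 353 147 215 221 151 154 155 159 155 155 152 149 144 133 119 106 79 59 57 61 61 60 57 59 59
204 pred 341 352 230 228 200 145 153 159 160 159 158 153 150 146 140 133 128 118 61 59 58 61 60 61 57 55
206 pred 340 352 230 225 186 151 157 154 156 155 154 151 150 140 139 138 160 205 197 156 96 56 59 58 59 56
208 pred 341 351 229 226 197 144 142 144 145 143 143 138 138 131 135 161 198 206 205 206 202 185 148 74 55 58
210 pred 343 350 222 166 133 138 139 138 140 144 144 138 132 125 131 146 187 206 206 205 206 207 205 199 167 121
```

```bash
python3 d.py 466.2 -0.3 159 178.5
```

```text
t 6.6 pos [4.650e+02 1.000e-01 1.697e+02] rot [ 1.7992e+02 -1.0000e-02  1.7845e+02] F [-0.4  0.4 -0.5] w 35.5 q [ -1.  10. 107.   0.  62. -90.]
delta [-1.2 -0.4 10.7] spin -0.001
```

Request:
apply_moves(plan=[{"jaw":0.75,"delta_pos":[-0.5,-0.2,2],"spin":0},{"jaw":0.75,"delta_pos":[-1.2,-0.4,6],"spin":0},{"jaw":0.75,"delta_pos":[-1.2,-0.4,9],"spin":0},{"jaw":0.75,"delta_pos":[-1.2,-0.4,10.7],"spin":0},{"jaw":0.75,"delta_pos":[-1.2,-0.4,10.7],"spin":0},{"jaw":0.75,"delta_pos":[-1.2,-0.4,10.7],"spin":0},{"jaw":0.75,"delta_pos":[-1.2,-0.4,10.7],"spin":0},{"jaw":0.75,"delta_pos":[-1.2,-0.4,10.7],"spin":0}])

```text
time_s: 7.6
ee_pos: [466.2, -0.3, 159.0]
ee_rot: [179.9, -0.0, 178.5]
force: [-0.8, 0.9, -0.0]
gripper_width: 35.5
```

```bash
python3 - <<'E'
from e import *
s=env.state()
im=cams.grab_frame('scene'); cv2.imwrite("pics/scene3.png",cv2.cvtColor(im,cv2.COLOR_RGB2BGR))
x,y,z=s['ee_pos']; print(s['ee_pos'],s['force'])
rx,ry,ra=544.1,-2.09,np.radians(-1.46)
hx,hy=rx-78*np.cos(ra),ry-78*np.sin(ra)
sh=[(ring(x,y,z-88,15),(0,0,255)),(ring(x,y,z+11,15),(0,0,255)),(ring(x,y,z+27,18),(0,255,0)),(ring(hx,hy,67,16.75),(255,0,0))]
draw('pics/scene3.png','pics/o3a.png',(332,170,367,225),10,[])
draw('pics/scene3.png','pics/o3b.png',(332,170,367,225),10,sh)
a=np.hstack([cv2.imread('pics/o3a.png'),cv2.imread('pics/o3b.png')]); cv2.imwrite('pics/o4.png',a)
E
```

```text
[ 4.66220982e+02 -3.11620679e-01  1.59039080e+02] [-0.77643094  0.88796027 -0.03101315]
```

View pics/o4.png

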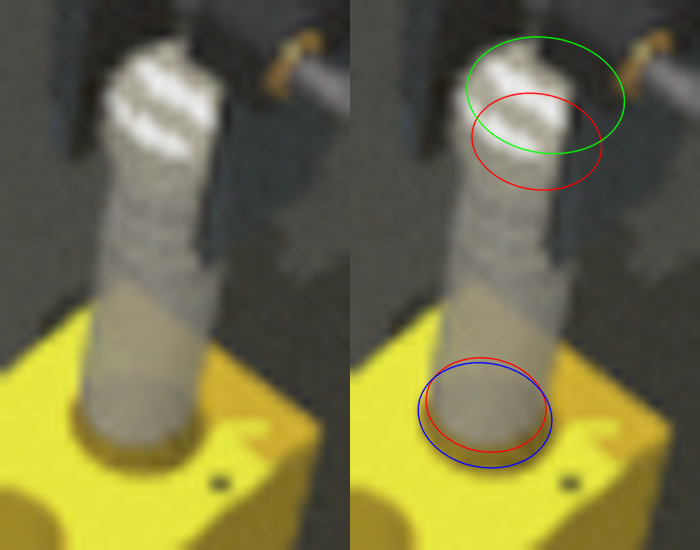

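Request:
apply_moves(plan=[{"jaw":0.75,"delta_pos":[-0.6,0.5,1],"spin":0},{"jaw":0.75,"delta_pos":[-0.6,0.5,2.5],"spin":0},{"jaw":0.75,"delta_pos":[-0.6,0.5,4],"spin":0},{"jaw":0.75,"delta_pos":[-0.6,0.5,5.5],"spin":0},{"jaw":0.75,"delta_pos":[-0.6,0.5,7],"spin":0},{"jaw":0.75,"delta_pos":[-0.6,0.5,8.5],"spin":0},{"jaw":0.75,"delta_pos":[-0.6,0.5,9.5],"spin":0},{"jaw":0.75,"delta_pos":[-0.6,0.5,10],"spin":0}])

```text
time_s: 8.65
ee_pos: [466.8, 0.2, 149.0]
ee_rot: [179.9, -0.0, 178.4]
force: [-0.1, 0.4, -1.2]
gripper_width: 35.4
```

Request:
apply_moves(plan=[{"jaw":0.75,"delta_pos":[0,0,2],"spin":0},{"jaw":0.75,"delta_pos":[0,0,5],"spin":0},{"jaw":0.75,"delta_pos":[0,0,9],"spin":0},{"jaw":0.75,"delta_pos":[0,0,13],"spin":0},{"jaw":0.75,"delta_pos":[0,0,17],"spin":0},{"jaw":0.75,"delta_pos":[0,0,21],"spin":0},{"jaw":0.75,"delta_pos":[0,0,24],"spin":0},{"jaw":0.75,"delta_pos":[0,0,26],"spin":0}])

```text
time_s: 9.65
ee_pos: [466.7, 0.2, 122.7]
ee_rot: [179.9, -0.0, 178.4]
force: [0.3, 0.4, -0.5]
gripper_width: 35.5
```

Request:
apply_moves(plan=[{"jaw":0.75,"delta_pos":[0,0,3],"spin":0},{"jaw":0.75,"delta_pos":[0,0,6],"spin":0},{"jaw":0.75,"delta_pos":[0,0,8.5],"spin":0},{"jaw":0.75,"delta_pos":[0,0,10],"spin":0},{"jaw":0.75,"delta_pos":[0,0,11],"spin":0},{"jaw":0.75,"delta_pos":[0,0,11.7],"spin":0},{"jaw":0.75,"delta_pos":[0,0,12.4],"spin":0},{"jaw":0.75,"delta_pos":[0,0,12.8],"spin":0}])

```text
time_s: 10.65
ee_pos: [466.9, 0.2, 110.1]
ee_rot: [179.9, 0.0, 178.4]
force: [0.6, 0.4, 1.9]
gripper_width: 35.4
```

Request:
apply_moves(plan=[{"jaw":0.75,"delta_pos":[0,0,0.3],"spin":0},{"jaw":0.75,"delta_pos":[0,0,0.6],"spin":0},{"jaw":0.75,"delta_pos":[0,0,0.8],"spin":0},{"jaw":0.75,"delta_pos":[0,0,0.8],"spin":0},{"jaw":0.6,"delta_pos":[0,0,0.8],"spin":0},{"jaw":0.5,"delta_pos":[0,0,0.8],"spin":0},{"jaw":0.4,"delta_pos":[0,0,0.8],"spin":0},{"jaw":0.2,"delta_pos":[0,0,0.8],"spin":0}])

```text
time_s: 11.65
ee_pos: [466.8, 0.2, 109.1]
ee_rot: [179.9, -0.0, 178.5]
force: [-0.2, 0.5, -0.1]
gripper_width: 61.6
```

```bash
python3 d.py 545.3 294.5 172 175.4
```

```text
t 11.65 pos [4.668e+02 2.000e-01 1.091e+02] rot [ 1.7993e+02 -1.0000e-02  1.7845e+02] F [-0.2  0.5 -0.1] w 61.6 q [ -1.  14. 112.   0.  53. -90.]
delta [-70.5 296.4 -62.5] spin 0.053
```

Request:
apply_moves(plan=[{"jaw":0,"delta_pos":[0,0,-10],"spin":0},{"jaw":0,"delta_pos":[0,0,-32],"spin":0},{"jaw":0,"delta_pos":[-4,15,-60],"spin":0},{"jaw":0,"delta_pos":[-15,60,-75],"spin":0.01},{"jaw":0,"delta_pos":[-28,118,-78],"spin":0.02},{"jaw":0,"delta_pos":[-42,176,-78],"spin":0.03},{"jaw":0,"delta_pos":[-55,232,-75],"spin":0.045},{"jaw":0,"delta_pos":[-65,272,-70],"spin":0.053}])

```text
time_s: 12.65
ee_pos: [539.7, 272.9, 180.2]
ee_rot: [179.9, 0.1, 175.5]
force: [0.8, 0.2, 1.0]
gripper_width: 91.2
```

```bash
python3 d.py 545.3 294.5 123 175.4; python3 - <<'E'
from e import *
im=cams.grab_frame('scene'); cv2.imwrite("pics/scene4.png",cv2.cvtColor(im,cv2.COLOR_RGB2BGR))
rx,ry,ra=544.1,-2.09,np.radians(-1.46)
hx,hy=rx-78*np.cos(ra),ry-78*np.sin(ra)
sh=[(ring(hx,hy,67,16.75),(255,0,0)),(ring(hx,hy,137,18),(0,255,0))]
draw('pics/scene4.png','pics/o5.png',(270,160,500,330),3.4,sh)
E
```

```text
t 12.65 pos [539.7 272.9 180.2] rot [1.7988e+02 6.0000e-02 1.7548e+02] F [0.8 0.2 1. ] w 91.2 q [ 26.  22.  89.   0.  69. -60.]
delta [-3.8 21.9 57.3] spin 0.001
```

View pics/o5.png

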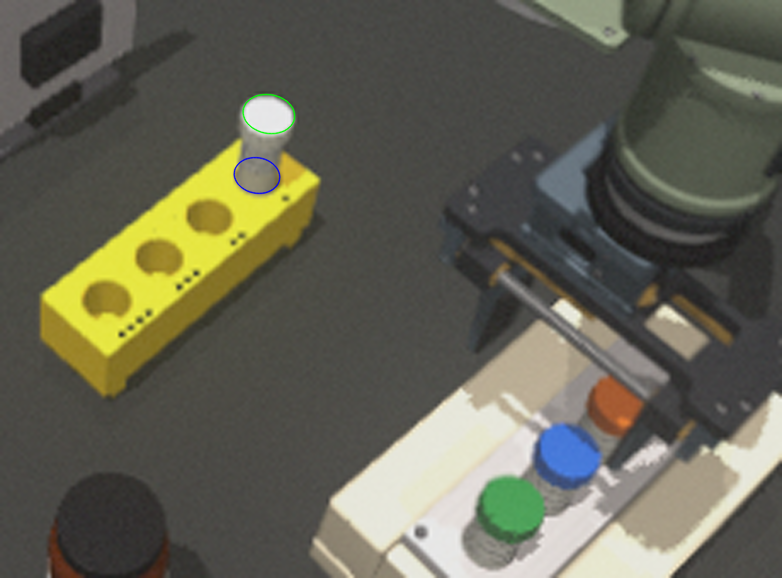

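The blank stands upright in hole 1, and its cap top at (269,114) in the crop fits the ring predicted for fully down. The gripper is still short of the blue cap at (567,455).

Request:
apply_moves(plan=[{"jaw":0,"delta_pos":[-1.5,9,0],"spin":0},{"jaw":0,"delta_pos":[-3.5,19,2],"spin":0},{"jaw":0,"delta_pos":[-3.8,21.9,9],"spin":0},{"jaw":0,"delta_pos":[-3.8,21.9,22],"spin":0},{"jaw":0,"delta_pos":[-3.8,21.9,37],"spin":0},{"jaw":0,"delta_pos":[-3.8,21.9,50],"spin":0},{"jaw":0.1,"delta_pos":[-3.8,21.9,56],"spin":0},{"jaw":0.3,"delta_pos":[-3.8,21.9,57.3],"spin":0}], squeeze=12)

```text
time_s: 13.7
ee_pos: [546.2, 298.9, 121.4]
ee_rot: [179.7, 0.0, 175.5]
force: [-0.4, -0.5, 0.7]
gripper_width: 75.0
```

Request:
apply_moves(plan=[{"jaw":0.48,"delta_pos":[0,0,0],"spin":0},{"jaw":0.53,"delta_pos":[0,0,0],"spin":0},{"jaw":0.57,"delta_pos":[0,0,0],"spin":0},{"jaw":0.59,"delta_pos":[0,0,0],"spin":0},{"jaw":0.61,"delta_pos":[0,0,0],"spin":0},{"jaw":0.63,"delta_pos":[0,0,0],"spin":0},{"jaw":0.65,"delta_pos":[0,0,0],"spin":0},{"jaw":0.7,"delta_pos":[0,0,0],"spin":0}])

```text
time_s: 14.7
ee_pos: [546.2, 298.6, 121.6]
ee_rot: [179.7, 0.0, 175.6]
force: [0.2, -2.4, 3.1]
gripper_width: 35.5
```

Request:
apply_moves(plan=[{"jaw":0.7,"delta_pos":[0,-0.5,0],"spin":0},{"jaw":0.7,"delta_pos":[0,-1,0],"spin":0},{"jaw":0.7,"delta_pos":[0,-1.5,0],"spin":0},{"jaw":0.7,"delta_pos":[0,-2,0],"spin":0},{"jaw":0.7,"delta_pos":[0,-2.5,0],"spin":0},{"jaw":0.7,"delta_pos":[0,-3,0],"spin":0},{"jaw":0.7,"delta_pos":[0,-3,0],"spin":0},{"jaw":0.7,"delta_pos":[0,-3,0],"spin":0}], squeeze=20)

```text
time_s: 15.7
ee_pos: [546.1, 296.0, 121.6]
ee_rot: [179.7, 0.1, 175.5]
force: [-0.1, 2.6, -0.0]
gripper_width: 35.4
```

Request:
apply_moves(plan=[{"jaw":0.75,"delta_pos":[0,0.7,0],"spin":0},{"jaw":0.75,"delta_pos":[0,1.3,0],"spin":0},{"jaw":0.75,"delta_pos":[0,1.3,-2],"spin":0},{"jaw":0.75,"delta_pos":[0,1.3,-6],"spin":0},{"jaw":0.75,"delta_pos":[0,1.3,-12],"spin":0},{"jaw":0.75,"delta_pos":[0,1.3,-18],"spin":0},{"jaw":0.75,"delta_pos":[0,1.3,-21],"spin":0},{"jaw":0.75,"delta_pos":[0,1.3,-22],"spin":0}])

```text
time_s: 16.7
ee_pos: [546.2, 297.2, 143.9]
ee_rot: [179.6, 0.1, 175.5]
force: [0.0, -1.0, -0.8]
gripper_width: 35.2
```

Request:
apply_moves(plan=[{"jaw":0.75,"delta_pos":[0,0,-3],"spin":0},{"jaw":0.75,"delta_pos":[0,0,-10],"spin":0},{"jaw":0.75,"delta_pos":[0,0,-22],"spin":0},{"jaw":0.75,"delta_pos":[0,0,-35],"spin":0},{"jaw":0.75,"delta_pos":[0,0,-46],"spin":0},{"jaw":0.75,"delta_pos":[0,0,-52],"spin":0},{"jaw":0.75,"delta_pos":[0,0,-54],"spin":0},{"jaw":0.75,"delta_pos":[0,0,-54],"spin":0}])

```text
time_s: 17.7
ee_pos: [546.0, 296.8, 197.8]
ee_rot: [179.7, 0.1, 175.5]
force: [-0.3, -0.1, -0.4]
gripper_width: 35.6
```

```bash
python3 d.py 518.6 -1.1 166 178.5
```

```text
t 17.7 pos [546.  296.8 197.8] rot [1.7966e+02 6.0000e-02 1.7555e+02] F [-0.3 -0.1 -0.4] w 35.6 q [ 27.  23.  85.   0.  72. -58.]
delta [   4.2 -299.3   30. ] spin -0.052
```

Request:
apply_moves(plan=[{"jaw":0.75,"delta_pos":[0,-18,0],"spin":-0.005},{"jaw":0.75,"delta_pos":[1,-62,2],"spin":-0.012},{"jaw":0.75,"delta_pos":[2,-120,5],"spin":-0.025},{"jaw":0.75,"delta_pos":[3,-180,10],"spin":-0.035},{"jaw":0.75,"delta_pos":[3.5,-235,16],"spin":-0.045},{"jaw":0.75,"delta_pos":[3.5,-275,22],"spin":-0.052},{"jaw":0.75,"delta_pos":[3.5,-296,28],"spin":-0.052},{"jaw":0.75,"delta_pos":[3.5,-299.3,30],"spin":-0.052}])

```text
time_s: 18.7
ee_pos: [518.2, -2.9, 165.5]
ee_rot: [179.7, -0.0, 178.4]
force: [-0.5, 0.4, -0.5]
gripper_width: 35.5
```

```bash
python3 d.py 519.3 -1.1 160 178.5
```

```text
t 18.7 pos [518.2  -2.9 165.5] rot [179.67  -0.   178.37] F [-0.5  0.4 -0.5] w 35.5 q [ -2.  15. 101.   0.  63. -90.]
delta [-1.   1.8  5.5] spin -0.002
```

Request:
apply_moves(plan=[{"jaw":0.75,"delta_pos":[-1,1.8,2],"spin":0},{"jaw":0.75,"delta_pos":[-1,1.8,4],"spin":0},{"jaw":0.75,"delta_pos":[-1,1.8,5.5],"spin":0},{"jaw":0.75,"delta_pos":[-1,1.8,5.5],"spin":0},{"jaw":0.75,"delta_pos":[-1,1.8,5.5],"spin":0},{"jaw":0.75,"delta_pos":[-1,1.8,5.5],"spin":0},{"jaw":0.75,"delta_pos":[-1,1.8,5.5],"spin":0},{"jaw":0.75,"delta_pos":[-1,1.8,5.5],"spin":0}])

```text
time_s: 19.7
ee_pos: [519.3, -1.2, 160.0]
ee_rot: [179.7, -0.0, 178.4]
force: [-0.1, -0.1, -0.4]
gripper_width: 35.5
```

```bash
python3 - <<'E'
from e import *
s=env.state()
im=cams.grab_frame('scene'); cv2.imwrite("pics/scene5.png",cv2.cvtColor(im,cv2.COLOR_RGB2BGR))
x,y,z=s['ee_pos']; print(s['ee_pos'],s['force'])
rx,ry,ra=544.1,-2.09,np.radians(-1.46)
hx,hy=rx-26*np.cos(ra),ry-26*np.sin(ra)
sh=[(ring(x,y,z-86.5,15),(0,0,255)),(ring(x,y,z+12.5,15),(0,0,255)),(ring(x,y,z+28.5,18),(0,255,0)),(ring(hx,hy,67,16.75),(255,0,0))]
draw('pics/scene5.png','pics/o3a.png',(317,178,355,238),10,[])
draw('pics/scene5.png','pics/o3b.png',(317,178,355,238),10,sh)
a=np.hstack([cv2.imread('pics/o3a.png'),cv2.imread('pics/o3b.png')]); cv2.imwrite('pics/o6.png',a)
E
```

```text
[519.26187357  -1.18957138 159.9833638 ] [-0.123106   -0.12713868 -0.42349311]
```

View pics/o6.png

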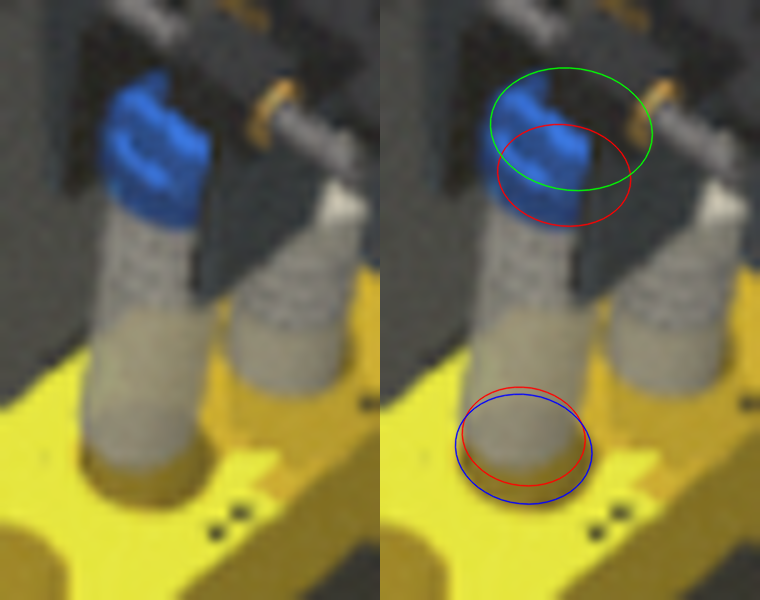

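Request:
apply_moves(plan=[{"jaw":0.75,"delta_pos":[0,0.8,0.5],"spin":0},{"jaw":0.75,"delta_pos":[0,1.6,1],"spin":0},{"jaw":0.75,"delta_pos":[0,1.6,2],"spin":0},{"jaw":0.75,"delta_pos":[0,1.6,3],"spin":0},{"jaw":0.75,"delta_pos":[0,1.6,4],"spin":0},{"jaw":0.75,"delta_pos":[0,1.6,4],"spin":0},{"jaw":0.75,"delta_pos":[0,1.6,4],"spin":0},{"jaw":0.75,"delta_pos":[0,1.6,4],"spin":0}])

```text
time_s: 20.75
ee_pos: [519.4, 0.4, 156.0]
ee_rot: [179.7, -0.0, 178.4]
force: [-0.3, -0.2, -1.4]
gripper_width: 35.5
```

```bash
python3 - <<'E'
from e import *
s=env.state()
im=cams.grab_frame('scene'); cv2.imwrite("pics/scene6.png",cv2.cvtColor(im,cv2.COLOR_RGB2BGR))
x,y,z=s['ee_pos']; print(s['ee_pos'],s['force'])
sh=[(ring(518.1,-1.4,67,16.75),(255,0,0))]
draw('pics/scene6.png','pics/o3a.png',(317,178,355,238),10,[])
draw('pics/scene6.png','pics/o3b.png',(317,178,355,238),10,sh)
a=np.hstack([cv2.imread('pics/o3a.png'),cv2.imread('pics/o3b.png')]); cv2.imwrite('pics/o7.png',a)
E
```

```text
[5.19360780e+02 4.24899152e-01 1.56040062e+02] [-0.34468924 -0.22605228 -1.42499487]
```

View pics/o7.png

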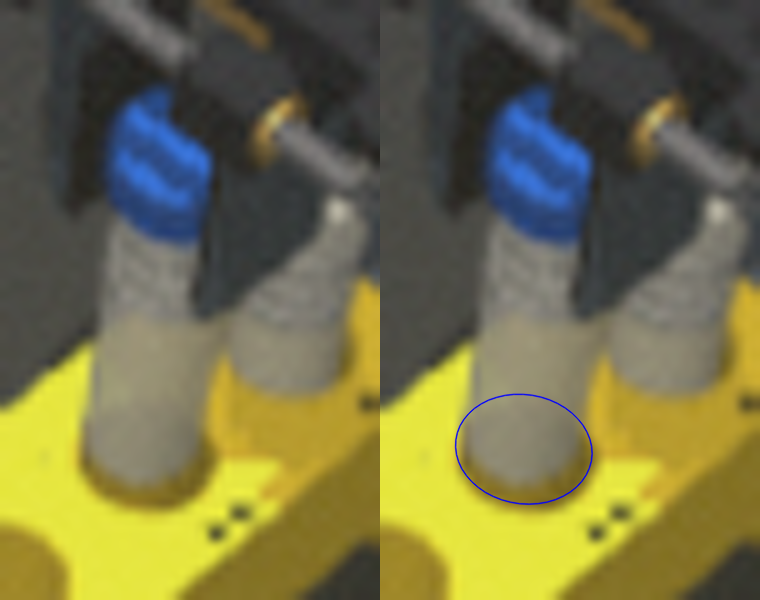

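Request:
apply_moves(plan=[{"jaw":0.75,"delta_pos":[-0.3,0.9,0.5],"spin":0},{"jaw":0.75,"delta_pos":[-0.3,0.9,1.5],"spin":0},{"jaw":0.75,"delta_pos":[-0.3,0.9,2.5],"spin":0},{"jaw":0.75,"delta_pos":[-0.3,0.9,3.5],"spin":0},{"jaw":0.75,"delta_pos":[-0.3,0.9,4.5],"spin":0},{"jaw":0.75,"delta_pos":[-0.3,0.9,5.5],"spin":0},{"jaw":0.75,"delta_pos":[-0.3,0.9,6.5],"spin":0},{"jaw":0.75,"delta_pos":[-0.3,0.9,7],"spin":0}])

```text
time_s: 21.8
ee_pos: [519.6, 1.4, 149.0]
ee_rot: [179.7, -0.0, 178.4]
force: [0.2, 0.1, 0.3]
gripper_width: 35.4
```

Request:
apply_moves(plan=[{"jaw":0.75,"delta_pos":[0,0,1.5],"spin":0},{"jaw":0.75,"delta_pos":[0,0,4],"spin":0},{"jaw":0.75,"delta_pos":[0,0,7],"spin":0},{"jaw":0.75,"delta_pos":[0,0,10],"spin":0},{"jaw":0.75,"delta_pos":[0,0,13],"spin":0},{"jaw":0.75,"delta_pos":[0,0,16],"spin":0},{"jaw":0.75,"delta_pos":[0,0,18],"spin":0},{"jaw":0.75,"delta_pos":[0,0,19],"spin":0}])

```text
time_s: 22.8
ee_pos: [519.6, 1.5, 129.8]
ee_rot: [179.7, -0.0, 178.4]
force: [0.0, 1.0, -1.0]
gripper_width: 35.4
```

Request:
apply_moves(plan=[{"jaw":0.75,"delta_pos":[0,0,2],"spin":0},{"jaw":0.75,"delta_pos":[0,0,5],"spin":0},{"jaw":0.75,"delta_pos":[0,0,8],"spin":0},{"jaw":0.75,"delta_pos":[0,0,11],"spin":0},{"jaw":0.75,"delta_pos":[0,0,14],"spin":0},{"jaw":0.75,"delta_pos":[0,0,17],"spin":0},{"jaw":0.75,"delta_pos":[0,0,18.5],"spin":0},{"jaw":0.75,"delta_pos":[0,0,19],"spin":0}])

```text
time_s: 23.8
ee_pos: [519.6, 1.6, 110.7]
ee_rot: [179.7, -0.0, 178.4]
force: [-0.1, -0.3, -0.6]
gripper_width: 35.3
```

Request:
apply_moves(plan=[{"jaw":0.75,"delta_pos":[0,0,0.5],"spin":0},{"jaw":0.75,"delta_pos":[0,0,1],"spin":0},{"jaw":0.75,"delta_pos":[0,0,1.4],"spin":0},{"jaw":0.75,"delta_pos":[0,0,1.7],"spin":0},{"jaw":0.75,"delta_pos":[0,0,2],"spin":0},{"jaw":0.75,"delta_pos":[0,0,2.2],"spin":0},{"jaw":0.75,"delta_pos":[0,0,2.4],"spin":0},{"jaw":0.75,"delta_pos":[0,0,2.4],"spin":0}])

```text
time_s: 24.8
ee_pos: [519.8, 1.6, 108.6]
ee_rot: [179.7, 0.0, 178.4]
force: [-0.6, -0.8, 2.1]
gripper_width: 35.3
```

Request:
apply_moves(plan=[{"jaw":0.75,"delta_pos":[0,0,0.3],"spin":0},{"jaw":0.75,"delta_pos":[0,0,0.6],"spin":0},{"jaw":0.75,"delta_pos":[0,0,0.8],"spin":0},{"jaw":0.6,"delta_pos":[0,0,0.8],"spin":0},{"jaw":0.5,"delta_pos":[0,0,0.8],"spin":0},{"jaw":0.4,"delta_pos":[0,0,0.8],"spin":0},{"jaw":0.2,"delta_pos":[0,0,0.8],"spin":0},{"jaw":0,"delta_pos":[0,0,0],"spin":0}])

```text
time_s: 25.8
ee_pos: [519.6, 1.6, 108.4]
ee_rot: [179.7, -0.0, 178.4]
force: [0.4, -0.7, -1.6]
gripper_width: 71.5
```

```bash
python3 d.py 494.2 300.7 172 176
```

```text
t 25.8 pos [519.6   1.6 108.4] rot [ 1.7967e+02 -2.0000e-02  1.7837e+02] F [ 0.4 -0.7 -1.6] w 71.5 q [ -1.  19. 106.   0.  56. -90.]
delta [ 34.  298.6 -61.9] spin 0.041
```

Request:
apply_moves(plan=[{"jaw":0,"delta_pos":[0,0,-10],"spin":0},{"jaw":0,"delta_pos":[0,0,-34],"spin":0},{"jaw":0,"delta_pos":[1,10,-62],"spin":0},{"jaw":0,"delta_pos":[7,60,-76],"spin":0.01},{"jaw":0,"delta_pos":[14,120,-78],"spin":0.02},{"jaw":0,"delta_pos":[21,180,-78],"spin":0.03},{"jaw":0,"delta_pos":[28,240,-75],"spin":0.041},{"jaw":0,"delta_pos":[33,285,-70],"spin":0.041}])

```text
time_s: 26.8
ee_pos: [494.6, 289.6, 181.0]
ee_rot: [179.6, 0.1, 176.1]
force: [-0.2, -0.4, 0.3]
gripper_width: 91.0
```

Request:
apply_moves(plan=[{"jaw":0,"delta_pos":[1,10,0],"spin":0},{"jaw":0,"delta_pos":[1.5,14,0],"spin":0},{"jaw":0,"delta_pos":[1.5,14,0],"spin":0},{"jaw":0,"delta_pos":[1.5,14,0],"spin":0},{"jaw":0,"delta_pos":[1.5,14,0],"spin":0},{"jaw":0,"delta_pos":[1.5,14,0],"spin":0},{"jaw":0,"delta_pos":[1.5,14,0],"spin":0},{"jaw":0,"delta_pos":[1.5,14,0],"spin":0}])

```text
time_s: 27.8
ee_pos: [494.1, 303.6, 181.1]
ee_rot: [179.6, 0.1, 176.1]
force: [-0.4, -0.0, -0.5]
gripper_width: 91.3
```

```bash
python3 d.py 493.8 300.7 123 176; python3 - <<'E'
from e import *
im=cams.grab_frame('scene'); cv2.imwrite("pics/scene7.png",cv2.cvtColor(im,cv2.COLOR_RGB2BGR))
sh=[(ring(518.1,-1.4,137,18),(0,255,0)),(ring(466.1,-.1,137,18),(0,255,0))]
draw('pics/scene7.png','pics/o8.png',(270,160,500,330),3.4,sh)
E
```

```text
t 27.8 pos [494.1 303.6 181.1] rot [1.7961e+02 6.0000e-02 1.7609e+02] F [-0.4 -0.  -0.5] w 91.3 q [ 30.  20.  92.   0.  68. -56.]
delta [ 0.1 -3.3 58.1] spin 0.002
```

View pics/o8.png

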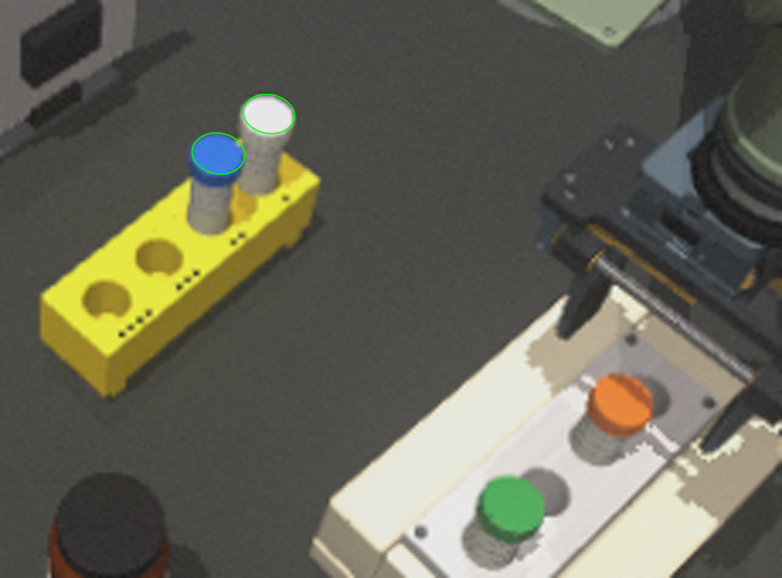

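Both caps sit in their predicted fully-down rings: blue at (217,155), white at (269,114). The orange cap at (620,403) lies between the open fingers.

Request:
apply_moves(plan=[{"jaw":0,"delta_pos":[0.1,-1.5,5],"spin":0},{"jaw":0,"delta_pos":[0.1,-3,15],"spin":0},{"jaw":0,"delta_pos":[0.1,-3,30],"spin":0},{"jaw":0,"delta_pos":[0.1,-3,44],"spin":0},{"jaw":0,"delta_pos":[0.1,-3,54],"spin":0},{"jaw":0,"delta_pos":[0.1,-3,58],"spin":0},{"jaw":0.2,"delta_pos":[0.1,-3,58.1],"spin":0},{"jaw":0.4,"delta_pos":[0.1,-3,58.1],"spin":0}], squeeze=12)

```text
time_s: 28.85
ee_pos: [494.2, 301.3, 123.5]
ee_rot: [179.6, 0.1, 176.1]
force: [0.9, -0.4, 0.5]
gripper_width: 74.1
```

Request:
apply_moves(plan=[{"jaw":0.5,"delta_pos":[0,0,0],"spin":0},{"jaw":0.55,"delta_pos":[0,0,0],"spin":0},{"jaw":0.57,"delta_pos":[0,0,0],"spin":0},{"jaw":0.59,"delta_pos":[0,0,0],"spin":0},{"jaw":0.61,"delta_pos":[0,0,0],"spin":0},{"jaw":0.63,"delta_pos":[0,0,0],"spin":0},{"jaw":0.66,"delta_pos":[0,0,0],"spin":0},{"jaw":0.75,"delta_pos":[0,0,0],"spin":0}])

```text
time_s: 29.85
ee_pos: [494.1, 301.2, 123.5]
ee_rot: [179.6, 0.1, 176.1]
force: [0.1, -1.9, 0.9]
gripper_width: 35.3
```

Request:
apply_moves(plan=[{"jaw":0.75,"delta_pos":[0,-0.9,0],"spin":0},{"jaw":0.75,"delta_pos":[0,-0.9,-1],"spin":0},{"jaw":0.75,"delta_pos":[0,-0.9,-6],"spin":0},{"jaw":0.75,"delta_pos":[0,-0.9,-16],"spin":0},{"jaw":0.75,"delta_pos":[0,-0.9,-32],"spin":0},{"jaw":0.75,"delta_pos":[0,-0.9,-52],"spin":0},{"jaw":0.75,"delta_pos":[0,-0.9,-72],"spin":0},{"jaw":0.75,"delta_pos":[0,-0.9,-88],"spin":0}], squeeze=22)

```text
time_s: 30.85
ee_pos: [494.2, 299.9, 213.5]
ee_rot: [179.5, 0.2, 176.1]
force: [0.2, 0.2, -1.1]
gripper_width: 35.1
```

Request:
apply_moves(plan=[{"jaw":0.75,"delta_pos":[0,-2,-12],"spin":0},{"jaw":0.75,"delta_pos":[0,-10,-32],"spin":0},{"jaw":0.75,"delta_pos":[0,-28,-55],"spin":0},{"jaw":0.75,"delta_pos":[0,-58,-75],"spin":0},{"jaw":0.75,"delta_pos":[0,-98,-90],"spin":0},{"jaw":0.75,"delta_pos":[0,-143,-98],"spin":0},{"jaw":0.75,"delta_pos":[0,-188,-100],"spin":0},{"jaw":0.75,"delta_pos":[0,-233,-100],"spin":0}])

```text
time_s: 31.85
ee_pos: [477.6, 65.1, 312.2]
ee_rot: [179.5, 0.3, 176.1]
force: [0.3, 0.2, -0.4]
gripper_width: 35.2
```

```bash
python3 d.py 487.6 -321 305 176.8
```

```text
t 31.85 pos [477.6  65.1 312.2] rot [179.52   0.25 176.11] F [ 0.3  0.2 -0.4] w 35.2 q [  6.   7.  91.   0.  82. -80.]
delta [ -36.2 -384.6    4.2] spin -0.012
```

Request:
apply_moves(plan=[{"jaw":0.75,"delta_pos":[-4,-45,1],"spin":0},{"jaw":0.75,"delta_pos":[-9,-95,1],"spin":0},{"jaw":0.75,"delta_pos":[-14,-150,0],"spin":0},{"jaw":0.75,"delta_pos":[-19,-205,0],"spin":0},{"jaw":0.75,"delta_pos":[-25,-260,0],"spin":0},{"jaw":0.75,"delta_pos":[-30,-312,0],"spin":0},{"jaw":0.75,"delta_pos":[-34,-355,0],"spin":-0.01},{"jaw":0.75,"delta_pos":[-36,-378,0],"spin":-0.012}])

```text
time_s: 32.85
ee_pos: [487.4, -316.3, 309.0]
ee_rot: [179.5, 0.2, 176.7]
force: [-0.7, 0.1, -1.3]
gripper_width: 35.4
```

```bash
python3 d.py 487.6 -321 225 176.8
```

```text
t 32.85 pos [ 487.4 -316.3  309. ] rot [179.5    0.22 176.68] F [-0.7  0.1 -1.3] w 35.4 q [ -34.   17.   79.    1.   85. -121.]
delta [-0.2 -5.4 84. ] spin -0.002
```

Request:
apply_moves(plan=[{"jaw":0.75,"delta_pos":[0,-3,5],"spin":0},{"jaw":0.75,"delta_pos":[0,-5,18],"spin":0},{"jaw":0.75,"delta_pos":[0,-5.4,36],"spin":0},{"jaw":0.75,"delta_pos":[0,-5.4,56],"spin":0},{"jaw":0.75,"delta_pos":[0,-5.4,76],"spin":0},{"jaw":0.75,"delta_pos":[0,-5.4,92],"spin":0},{"jaw":0.75,"delta_pos":[0,-5.4,104],"spin":0},{"jaw":0.75,"delta_pos":[0,-5.4,110],"spin":0}])

```text
time_s: 33.85
ee_pos: [487.5, -320.2, 198.3]
ee_rot: [179.5, 0.2, 176.7]
force: [-0.3, -0.3, -0.4]
gripper_width: 35.4
```

Request:
apply_moves(plan=[{"jaw":0.75,"delta_pos":[0,0,2],"spin":0},{"jaw":0.75,"delta_pos":[0,0,2],"spin":0},{"jaw":0.75,"delta_pos":[0,0,2],"spin":0},{"jaw":0.75,"delta_pos":[0,0,2],"spin":0},{"jaw":0.75,"delta_pos":[0,0,2],"spin":0},{"jaw":0.75,"delta_pos":[0,0,2],"spin":0},{"jaw":0.75,"delta_pos":[0,0,2],"spin":0},{"jaw":0.75,"delta_pos":[0,0,2],"spin":0}])

```text
time_s: 34.85
ee_pos: [487.5, -320.2, 196.3]
ee_rot: [179.5, 0.2, 176.7]
force: [-0.4, -0.6, -0.3]
gripper_width: 35.1
```

```bash
python3 d.py 487.6 -321 196 176.8; python3 - <<'E'
from e import *
for n in('scene','top'):
    im=cams.grab_frame(n); cv2.imwrite(f"pics/{n}8.png",cv2.cvtColor(im,cv2.COLOR_RGB2BGR))
x,y,z=env.state()['ee_pos']
sh=[(ring(x,y,z-88.5,15),(0,0,255)),(ring(x,y,z-31,15),(0,255,255)),(ring(x,y,z+10.5,15),(0,0,255)),(ring(x,y,z+26.5,18),(0,255,0))]
draw('pics/scene8.png','pics/o9.png',(180,60,330,210),4,sh)
draw('pics/top8.png','pics/o10.png',(310,170,500,300),4,[])
E
```

```text
t 34.85 pos [ 487.5 -320.2  196.3] rot [179.47   0.19 176.71] F [-0.4 -0.6 -0.3] w 35.1 q [ -35.   20.   90.    1.   70. -122.]
delta [-0.1 -0.8  0.3] spin -0.002
```

View pics/o9.png

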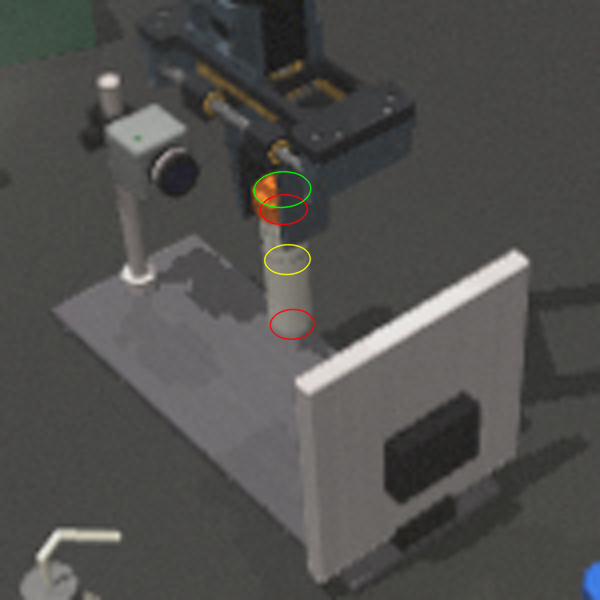

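View pics/o10.png

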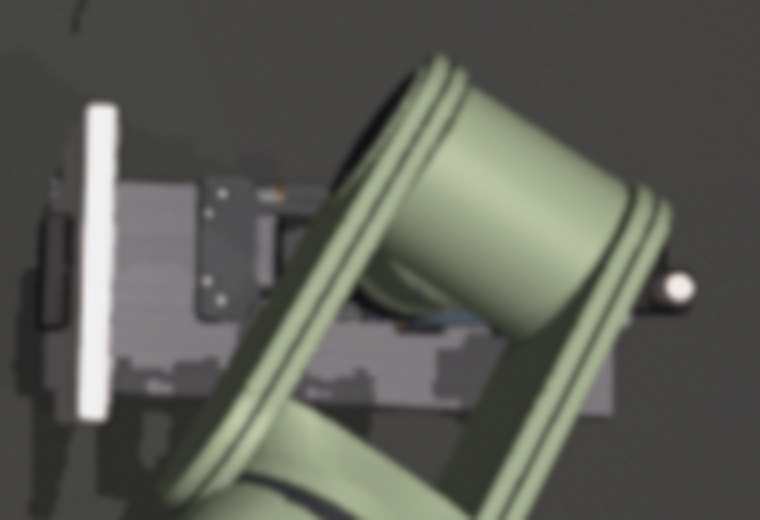

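```bash
python3 - <<'E'
from e import *
x,y,z=487.5,-320.2,196.3
sh=[(ring(x,y,z-88.5,15),(0,0,255)),(ring(x,y,z-31,15),(0,255,255)),(ring(x,y,z+10.5,18),(0,255,0)),(ring(x,y,z+26.5,18),(0,255,0))]
draw('pics/scene8.png','pics/o3a.png',(235,98,270,150),10,[])
draw('pics/scene8.png','pics/o3b.png',(235,98,270,150),10,sh)
cv2.imwrite('pics/o11.png',np.hstack([cv2.imread('pics/o3a.png'),cv2.imread('pics/o3b.png')]))
E
```

```text
(no output)
```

View pics/o11.png

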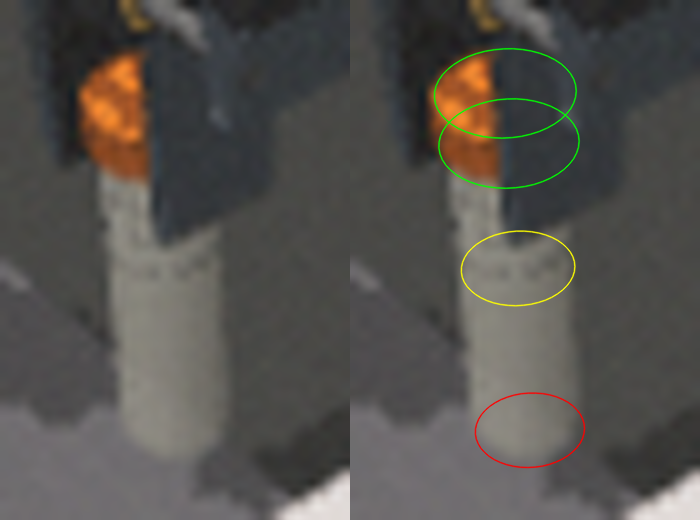

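```bash
cat > g.py <<'E'
from h import *
z4=lambda p:(np.array(p,float)/[8,7]+[190,70]-[.44,.43])
z3=lambda p:(np.array(p,float)/3.3+[180,60]-.35)
z2=lambda p:(np.array(p,float)/4+[310,180]-.375)
z5=lambda p:(np.array(p,float)/10+[425,215]-.45)
S=[('post',z4([138,73])),('pbase',z4([196,418])),('box',z4([212.5,155])),('pl+',z4([22,472])),('pl-',z4([308,340])),('pfL',z3([427,207])),('pfR',z3([245,315])),('pbL',z3([436,214])),('pbR',z3([256,325])),('lens',z4([272,232]))]
T=[('post',z5([549,268])),('box',z5([337,263])),('pl+',z2([612,164])),('pl-',z2([612,376])),('pfR',z2([119,66])),('pfL',z2([108,380])),('pbR',z2([87,64])),('pbL',z2([79,380]))]
def model(p):
    sx,sy,sa,lz,by,ply,th=p[:7]
    s=lambda x,y,z:(sx+x*np.cos(sa)-y*np.sin(sa),sy+x*np.sin(sa)+y*np.cos(sa),z)
    return dict(post=s(0,-200,200),pbase=s(0,-200,14),box=s(0,by,lz+22),lens=s(0,-120,lz),**{'pl+':s(70,ply,12),'pl-':s(-70,ply,12)},pfL=s(-90,120,202),pfR=s(90,120,202),pbL=s(-90,120+th,202),pbR=s(90,120+th,202))
def run(useS,useT,bS,name):
    def res(p):
        M=model(p); r=[]
        if useS: 
            uv=proj('scene',[M[k] for k,_ in S]); r.append((uv+bS-np.array([o for _,o in S])).ravel())
        if useT:
            uv=proj('top',[M[k] for k,_ in T]); r.append((uv+p[7:9]-np.array([o for _,o in T])).ravel())
        return np.r_[np.concatenate(r)/.5,(p[4]+157)/15,(p[5]+226)/10,(p[6]-12)/5,(p[3]-160)/30, p[7:9]/1.5]
    s=least_squares(res,[487,-320,-.06,160,-157,-226,12,0,0],loss='soft_l1'); 
    print(name,s.x.round(3),'cost',s.cost.round(2)); r=res(s.x)
    if useS: print(dict(zip([k for k,_ in S],(r[:2*len(S)].reshape(-1,2)*.5).round(2).tolist())))
    return s.x
run(1,0,np.array([0,0]),'S'); run(1,0,np.array([-.5,-.5]),'Sb'); run(0,1,0,'T'); run(1,1,np.array([-.5,-.5]),'ST')
E
python3 g.py
```

```text
S [ 4.88309e+02 -3.16849e+02 -5.10000e-02  1.67526e+02 -1.54434e+02
 -2.24088e+02  1.36210e+01  0.00000e+00  0.00000e+00] cost 10.03
{'post': [-0.22, 0.61], 'pbase': [0.64, 1.62], 'box': [0.38, -0.74], 'pl+': [-0.31, 0.59], 'pl-': [-0.07, -0.05], 'pfL': [-0.33, -0.72], 'pfR': [-0.64, -0.18], 'pbL': [0.71, -0.18], 'pbR': [-0.29, -0.12], 'lens': [1.15, 0.44]}
Sb [ 4.88615e+02 -3.14587e+02 -5.10000e-02  1.67191e+02 -1.54269e+02
 -2.23416e+02  1.34850e+01  0.00000e+00  0.00000e+00] cost 9.35
{'post': [-0.28, 0.47], 'pbase': [0.54, 1.5], 'box': [0.38, -0.73], 'pl+': [-0.31, 0.57], 'pl-': [-0.04, -0.09], 'pfL': [-0.26, -0.73], 'pfR': [-0.62, -0.12], 'pbL': [0.74, -0.2], 'pbR': [-0.31, -0.09], 'lens': [1.11, 0.43]}
T [ 4.88582e+02 -3.22999e+02 -5.70000e-02  1.66853e+02 -1.56181e+02
 -2.24408e+02  1.72410e+01 -5.00000e-03  1.47000e-01] cost 1.56
ST [ 4.88298e+02 -3.15912e+02 -5.60000e-02  1.65980e+02 -1.56299e+02
 -2.23470e+02  1.63590e+01  3.00300e+00 -5.00000e-03] cost 14.29
{'post': [-0.2, 0.1], 'pbase': [0.6, 1.11], 'box': [0.01, -1.06], 'pl+': [-0.27, 0.1], 'pl-': [0.09, -0.42], 'pfL': [-0.61, -0.85], 'pfR': [-1.21, -0.46], 'pbL': [1.17, 0.25], 'pbR': [-0.14, 0.24], 'lens': [1.11, 0.44]}
```

```bash
cat >> g.py <<'E'
print()
from scipy.optimize import brentq
D=dict(S)
for b in (0,-.5):
  for sy in(-315,-318,-321,-323):
    out=[]
    for k,dy,h,off in(('lens',-120,0,0),('box',-156.3,22,0),('post',-200,0,0)):
        a=-.055; P=lambda z:(488.4-dy*np.sin(a),sy+dy*np.cos(a),z)
        z=brentq(lambda z:proj('scene',[P(z)])[0][1]+b-D[k][1],80,260); out+= [round(z-h,1),round(float(proj('scene',[P(z)])[0][0]+b-D[k][0]),2)]
    print(b,sy,out)
E
python3 g.py | tail -8
python3 - <<'E'
import sys; sys.path.insert(0,'.')
from h import *
print(proj('scene',[[488,-440,165],[498,-440,165],[488,-430,165],[488,-440,175]]))
E
```

```text
0 -315 [169.8, 1.61, 164.7, 0.69, 202.6, 0.28]
0 -318 [168.2, 0.98, 163.2, 0.09, 201.1, -0.3]
0 -321 [166.5, 0.36, 161.6, -0.52, 199.6, -0.88]
0 -323 [165.5, -0.05, 160.6, -0.92, 198.7, -1.27]
-0.5 -315 [168.1, 1.17, 163.0, 0.27, 200.9, -0.14]
-0.5 -318 [166.5, 0.55, 161.5, -0.34, 199.5, -0.72]
-0.5 -321 [164.8, -0.07, 159.9, -0.95, 198.0, -1.3]
-0.5 -323 [163.7, -0.49, 158.9, -1.35, 197.0, -1.69]
[[222.43711852 104.27610094]
 [219.63233246 105.87346215]
 [224.7239754  105.88043926]
 [222.04422709 101.34534225]]
```

```bash
python3 - <<'E'
import cv2
b=cv2.imread('pics/scene0.png')
cv2.imwrite('pics/z9.png',cv2.resize(b[80:118,200:236],None,fx=15,fy=15,interpolation=cv2.INTER_CUBIC))
E
```

```text
(no output)
```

View pics/z9.png

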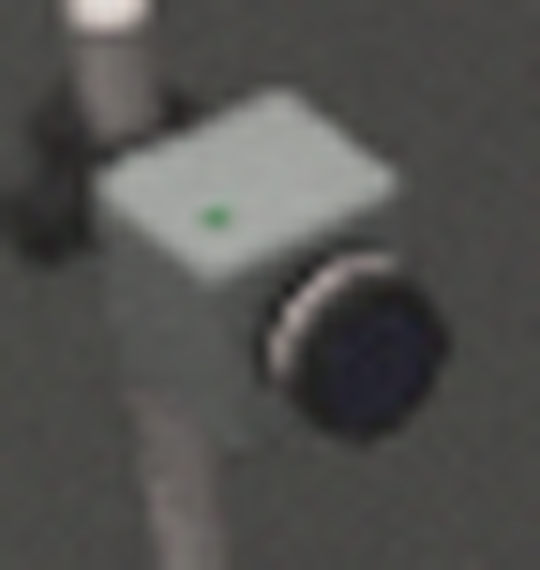

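```bash
sed -i "s/('lens',z4(\[272,232\]))/('lens',np.array([224.73,103.4]))/" g.py; python3 g.py
```

```text
S [ 4.88156e+02 -3.16572e+02 -5.20000e-02  1.65570e+02 -1.56025e+02
 -2.24555e+02  1.33880e+01  0.00000e+00  0.00000e+00] cost 7.49
{'post': [-0.07, 0.61], 'pbase': [0.77, 1.62], 'box': [0.27, -0.41], 'pl+': [-0.27, 0.5], 'pl-': [-0.01, -0.11], 'pfL': [-0.21, -0.67], 'pfR': [-0.56, -0.15], 'pbL': [0.75, -0.17], 'pbR': [-0.27, -0.14], 'lens': [0.18, 0.33]}
Sb [ 4.88452e+02 -3.14309e+02 -5.20000e-02  1.65215e+02 -1.55896e+02
 -2.23908e+02  1.32590e+01  0.00000e+00  0.00000e+00] cost 6.86
{'post': [-0.13, 0.47], 'pbase': [0.68, 1.49], 'box': [0.27, -0.4], 'pl+': [-0.26, 0.47], 'pl-': [0.02, -0.16], 'pfL': [-0.15, -0.68], 'pfR': [-0.54, -0.1], 'pbL': [0.79, -0.19], 'pbR': [-0.29, -0.11], 'lens': [0.15, 0.33]}
T [ 4.88582e+02 -3.22999e+02 -5.70000e-02  1.66853e+02 -1.56181e+02
 -2.24408e+02  1.72410e+01 -5.00000e-03  1.47000e-01] cost 1.56
ST [ 4.88133e+02 -3.15693e+02 -5.60000e-02  1.63892e+02 -1.57132e+02
 -2.23608e+02  1.62020e+01  3.05300e+00 -8.80000e-02] cost 11.81
{'post': [-0.1, 0.1], 'pbase': [0.69, 1.12], 'box': [0.03, -0.56], 'pl+': [-0.2, 0.08], 'pl-': [0.15, -0.44], 'pfL': [-0.5, -0.84], 'pfR': [-1.09, -0.45], 'pbL': [1.23, 0.24], 'pbR': [-0.07, 0.22], 'lens': [0.11, 0.37]}

0 -315 [167.5, 0.53, 164.7, 0.69, 202.6, 0.28]
0 -318 [165.8, -0.1, 163.2, 0.09, 201.1, -0.3]
0 -321 [164.2, -0.72, 161.6, -0.52, 199.6, -0.88]
0 -323 [163.1, -1.13, 160.6, -0.92, 198.7, -1.27]
-0.5 -315 [165.7, 0.09, 163.0, 0.27, 200.9, -0.14]
-0.5 -318 [164.1, -0.53, 161.5, -0.34, 199.5, -0.72]
-0.5 -321 [162.5, -1.16, 159.9, -0.95, 198.0, -1.3]
-0.5 -323 [161.4, -1.57, 158.9, -1.35, 197.0, -1.69]
```

Request:
apply_moves(plan=[{"jaw":0.75,"delta_pos":[-0.3,1,0.5],"spin":0},{"jaw":0.75,"delta_pos":[-0.6,2,1],"spin":0},{"jaw":0.75,"delta_pos":[-0.6,3,1.3],"spin":0},{"jaw":0.75,"delta_pos":[-0.6,3,1.3],"spin":0},{"jaw":0.75,"delta_pos":[-0.6,3,1.3],"spin":0},{"jaw":0.75,"delta_pos":[-0.6,3,1.3],"spin":0},{"jaw":0.75,"delta_pos":[-0.6,3,1.3],"spin":0},{"jaw":0.75,"delta_pos":[-0.6,3,1.3],"spin":0}])

```text
time_s: 35.95
ee_pos: [488.3, -317.3, 195.0]
ee_rot: [179.5, 0.2, 176.7]
force: [0.5, -0.8, -0.3]
gripper_width: 35.9
```

```bash
python3 - <<'E'
from e import *
for n in('scene','top'):
    im=cams.grab_frame(n); cv2.imwrite(f"pics/{n}9.png",cv2.cvtColor(im,cv2.COLOR_RGB2BGR))
s=env.state(); print(s['ee_pos'],s['ee_rot'],s['force'],s['gripper_width'],s['qvel'].round(2),s['time_s'])
x,y,z=s['ee_pos']
sh=[(ring(x,y,z-88.5,15),(0,0,255)),(ring(x,y,z-31,15),(0,255,255)),(ring(x,y,z+26.5,18),(0,255,0)),(np.array([[481.6,-437,164],[495,-197.5,164.]]),(255,0,255))]
draw('pics/scene9.png','pics/o12.png',(180,60,330,210),4,sh)
E
```

```text
[ 488.28970885 -317.25922683  195.02036101] [179.47056916   0.18758879 176.70864687] [-1.03428012 -0.04395765 -0.31064008] 35.31924704782683 [-0.1   0.01 -0.03 -0.12  0.02  0.01] 36.05
```

View pics/o12.png

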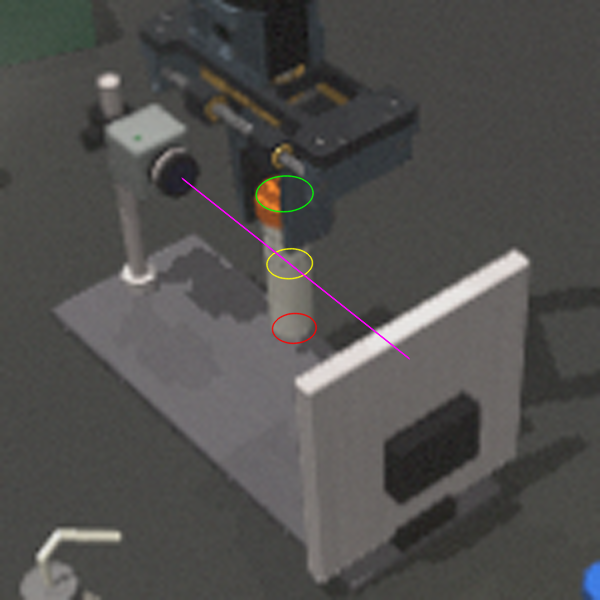

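View pics/scene9.png

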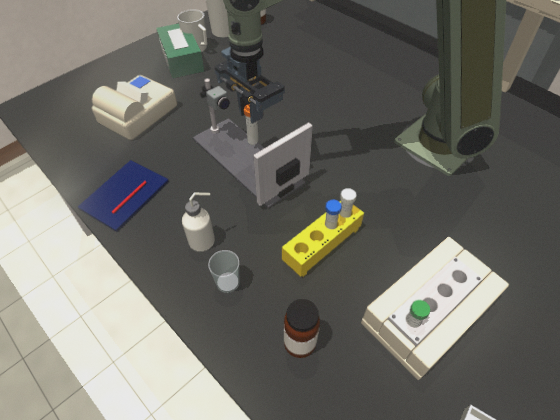

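The picture shows the blank and control in the rack at (348,197) and (333,208), and the green tube still in the heater at (420,310). The sample hangs upright between the lens and the panel, with its middle on the line from the lens.

```bash
python3 -c "
from workcell import env
print(env.job_done())"
```

```text
the job is handed in; nothing more can be done
None
```

I did the job in the order asked and handed it in at about 36 s of the 72 s allowed, with the orange-capped sample still held at the inspection camera. No verdict is reported.

- **Blank and control:** the blank is in hole 1 and the control in hole 2. Each was eased down until about 2 N of contact showed it was on the bottom, then pressed under 1 mm further before release. In the scene picture afterwards, both cap tops sat where fully seated tubes should be.
- **Sample:** it is gripped by its cap at 22 N and still, tilted about 0.5°. The TCP is at (488.3, -317.3, 195.0), which puts the tube's middle at about z 164 mm.
- **Nothing else disturbed:** in the last picture the green-capped tube is still in the heater. The stand, reagent jar, beaker and wash bottle look unmoved.

**Checks that disagreed**
- **Viewing point along y:** the scene camera put it at about -315 to -317 mm. The top camera put it at -323 mm, or about -320 mm once corrected for a bias of about 3.5 mm seen when gripping the tubes. I used -317.3 mm.
- **Lens height:** estimates ran from about 162 to 167 mm, and I used 164 mm. The sample's position is therefore good to roughly 3 mm.
- **Gripping the control:** the first grip was about 1.3 mm off centre, with about 2.5 N of side force. I re-centred it before lifting.

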